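Set up a round clean-out door and its hinge for tacking

ROBOT

A 7-joint arm with a two-finger parallel gripper is mounted at the origin on the work surface. World frame = base frame: x ahead of the robot, y to its left, z up, the work surface at z = 0. Lengths are in m, angles in rad, forces in N, time in s.
With the tool pointing down it reaches from about 0.4 to 0.85 m from the base axis. Payload 10.4 kg.
Tool frame: the origin (TCP) lies at the very end of the fingers, on their centre line; the grasp point (between the pads) lies manip.grasp_offset behind it (manip.grasp_offset is the distance from the TCP to the grasp point, in m); z points along the fingers, x is the direction in which the jaws open and shut, and the axes are right-handed (so a half turn about z gives the same grasp; the last joint's range is limited). The gripper opens to 85 mm and grips with 20 to 120 N. Pads are 22 mm wide; open, the fingers measure 114 mm over their backs; the gripper's body (76 mm by 85 mm) begins 54 mm behind the grasp point. The pads swing forward as they close: fully open they stand 13 mm farther back than shut.
Start: joints at [1.304, 0.332, -0.065, 1.46, 0.022, 1.35, -0.088], TCP at [0.151, -0.607, 0.231] pointing down, gripper open.
Joint ranges: [-2.6, 2.6], [-0.5, 2.12], [-1.47, 1.34], [0.16, 2.42], [-1.27, 4.41], [0.06, 2.06], [-2.6, 2.6]. Speed limits (rad/s): [2.22, 2.22, 2.79, 2.79, 3.14, 3.14, 3.14].

INTERFACE

Orientations are given as a unit quaternion [x, y, z, w].
In Python, from workcell import manip gives the robot as it stands.
- The arm moves only by the shell command python3 -m crank 'ROWS' [FORCE]. ROWS is JSON, a list that holds one entry, the list of rows, each a list of 7 numbers: the shift along the world's x, y, z in units of 60 mm (1.0 is 60 mm), then the turn, a rotation vector about the world's x, y, z in units of 5 degrees (1.0 is 5 degrees), then the finger opening in mm, from 0 to 85.4. A call has 1 to 8 rows; each row shifts and turns the commanded pose from where the row before left it; what a row does not reach is not made up. A row lasts 1/8 s, in which the tool goes at most 62.5 mm and 10.7 degrees, less where a joint would pass 70% of its speed; a pose out of reach is approached as far as the arm can. A call is refused whole if a number of a shift passes 1 or a number of a turn 1, either way. A call with a gripper value outside its range is refused whole. The fingers move at their own pace and stop on an object; FORCE is the grip in N (left out, the last holds). Time passes only in rows, so rows that do not move let the fingers close. It gives the time, the measured TCP pose, the force and the opening at its end, in the units of the state.
- manip.get_obs(): the state, without advancing time (a new reading comes with each control period).
- manip.camera(name): name is "scene" or "top" or "wrist"; returns (picture, depth): 384x512x3 uint8, blue, green, red; 384x512 float32, m along the optical axis (not along the pixel's ray), 0 where there is no reading.
- manip.get_calibration(name): a dict with "fx", "fy", "cx", "cy" (pixels), "rvec" (rotation vector, rad) and "tvec" (3), from world to camera coordinates, as OpenCV has them; the wrist camera has in their place "T_tool_cam" (4x4, takes a point from camera to tool coordinates, whose origin is the TCP and whose axes are the tool frame's). Camera axes: x right, y down, z forward; pixel columns grow to the right and rows downward; lengths in m; the calibration is good to about 2 mm. A picture is of the moment at which its call begins: read the wrist's pose just before it. get_calibration takes no time and is no camera call.
- manip.hand_in(): hands the job in, once; it reports no verdict.
The state is a dict: "clock": time; "joint_pos": joint angles; "joint_velocities": joint speeds; "tau": joint torques, N m; "position": TCP position; "ee_rot": TCP orientation; "ft_force": force on the tool from outside, world axes, zero at the start; "torque": the same for the moment, N m; "grip_width": opening from 0.0 (shut) to 1.0 (fully open).
Only numpy, scipy, OpenCV 4.12 (cv2) and the standard library are available. Lean on these libraries where they do the work, as an engineer would, in place of code of your own. Each camera call takes 0.05 s, during which the arm holds its last target.

TASK

Set up the round clean-out door for tacking on its hinge: push it round by its handle stud until its flat lies snug along the sprung stop bar. Then fetch the weld-on hinge from the parts tray, where it can only be taken by its ends, while at the bar only its long sides are free, and lay it gently between the bar's two stops, leaf flat on the door and barrel along the outside of the door's flat edge, on top of the bar. Last, swing the toggle clamp's handle fully down so that its rubber tip holds the hinge leaf, let go, and leave the other parts and tools where they are.

Things in the scene. Friction and masses are not known exactly. Their poses are not given: they have to be found in the camera images.
- fixture: Steel fit-up fixture fixed on the bench. Base plate x -80..80, y -66..226 mm, 10 mm thick. Origin on the bench under the centre of the spigot; +y points from spigot to stop bar, then toggle clamp; x runs along the bar. Clamp block x -25..25, y 118..222, up to 86 mm high. The door turns on a white nylon rest, on a 28 mm brass spigot whose 41 mm cap, flush with the door's top, holds it down.
- door: Round bare-metal door, 120 mm diameter, 8 mm thick, 0.7 kg, one flat 45 mm from its centre, its bore loose (1 mm) on the spigot. Lies 18..26 mm above the bench. Origin: centre of underside; +y points to the middle of its flat. With the flat along the bar its axes are parallel to the fixture's, +y to +y. Starts turned away by 0.8 rad or more, either way. Turns easily (1 to 4 N at the stud).
- stud_top (a point): Centre of the top of the door's handle stud: smooth upright round pin, 14 mm diameter, 34 mm tall, on the door at y -48 mm (opposite the flat), top 60 mm above the bench. Pushed sideways it turns the door about the spigot.
- stop_bar (a joint): Slide of the sprung stop bar along the fixture's y, in m, growing outward: 0 at its end stop, 0 to 0.0015 with the door's flat against it, about 0.0155 when it rides on the door's round rim. A spring pushes it against the door with 3 to 4 N and pulls the flat square over the last few degrees.
- stop_bar_mid (a point): Middle of the bar's front top edge. Brass bar 130 mm along the fixture's x, 20 mm deep, its top level with the door's (26 mm above the bench). On it two upright steel stops, 12 mm wide, inner faces at x -30.5 and +30.5 mm, from 4 mm in front of the bar's front face (over the door) to 18 mm behind it, tops 42.5 mm above the bench.
- hinge: Bare steel weld-on hinge, 56 mm long (x), 36 mm wide: flat leaf y -18..+1, 12 mm thick; round barrel of 17 mm diameter y +1..+18. 0.2 kg. Origin: middle of the underside, +y from leaf to barrel. Starts in a tray lane. To lie with axes along the fixture's, origin 44 mm from the spigot along the fixture's y (leaf-barrel line over the door's flat edge), underside 26 mm above the bench.
- hinge_barrel (a point): Centre of the hinge's barrel: 9.5 mm toward the hinge's +y and 8.5 mm above its origin.
- tray: Fixed grey tray 148 x 128 x 32 mm, floor and walls 4 mm; origin: centre of underside. Two dividers 28 mm high make three lanes, 44 mm wide and 120 mm long along its y, at x -48, 0, +48 mm. One part lies in the middle of each: hinge (lengthwise), latch catch, pipe socket, in any order. No room for fingers beside the hinge; some 30 mm at each end. Bench free between it and the fixture.
- handle_end (a point): Centre of the free end of the toggle clamp's handle. Its smooth black grip is 24 mm wide, 16 mm thick and reaches 100 mm back from here along the handle. Open: 220 mm from the spigot along the fixture's y, 235 mm above the bench. Closed: 330 mm from the spigot, 80 to 87 mm above the bench.
- handle_root (a point): Point on the clamp handle's centre line, 150 mm before its end. Open, the handle leans up and away from the door, 70 degrees above level. Closing, its end first moves level away from the door for 30 mm, then swings down in an arc about this point until the handle is level, snapping over centre, while the linked arm swings down over the door. Takes 5 to 10 N square to the handle near its end.
- clamp_tip: Rubber tip of the clamp arm, 12 mm diameter, sprung by 4 mm. Closed, it presses the hinge leaf 33 mm from the spigot. Open, the arm stands upright in front of the handle, 138 to 155 mm from the spigot and up to 180 mm high, with the tip pointing toward the door, 120 mm from the spigot and 170 mm above the bench.
- catch: Latch catch, bystander in the tray: flat steel piece 50 x 34 x 10 mm with an upright tab at one end, 26 mm high. Leave it.
- socket: Plain pipe socket, bystander in the tray: steel ring 32 mm outside, 20 mm bore, 24 mm high. Leave it.
- hammer: Hammer, 260 mm long, lying beyond the fixture. Leave it.
- spray_can: Plain aluminium can, 54 mm diameter, 150 mm high, standing beyond the tray. Leave it.
Things that resemble listed ones, but are neither listed nor needed, are in the scene too. Leave any yellow look-alike of the hinge alone. Leave any yellow look-alike of the door alone.

How it is judged:
By the outcome, as a careful person would: the job done as asked, in the order asked, and still so for the second after the job is handed in, with the robot touching nothing.
It also fails if it takes over 72 s, if anything falls off the work surface, if the arm or the gripper's body presses on something with over 40 N, if the wrist force passes 120 N, or if a joint passes its speed limit or range.

## Working session

There is one attempt and no reset: what is moved stays moved. The work goes in short steps, Python scripts to look and compute and a shell command to move; the robot and the scene stay as the last step left them, time stands still between calls to the robot, and variables do not carry over. Pictures are saved under pics/ and viewed, and the job is handed in when it is done.

```bash
ls; mkdir -p pics; python3 - <<'E'
from workcell import manip
import cv2,numpy as np
print(manip.get_obs()); print(manip.grasp_offset)
for n in ["scene","top","wrist"]:
    im,d=manip.camera(n); cv2.imwrite(f"pics/{n}0.png",im); np.save(f"pics/{n}0.npy",d); print(n,manip.get_calibration(n))
E
```

```text
pics
{'clock': 0.0, 'joint_pos': array([ 1.30438655,  0.33284592, -0.06470991,  1.46096688,  0.02165019,
        1.34988062, -0.08852687]), 'joint_velocities': array([-4.43346711e-04, -2.09834511e-05,  1.09680586e-03,  5.49848532e-04,
        4.48356946e-04, -2.01314737e-03, -1.93927590e-04]), 'tau': array([-7.65205550e-04, -6.25437284e+01,  4.87198296e-02, -3.91613603e+01,
        1.60932995e-02,  9.95495589e-03,  1.62323641e-05]), 'position': array([ 0.15076855, -0.60615213,  0.23051997]), 'ee_rot': array([ 7.87850073e-01, -6.15866681e-01, -5.85663540e-04, -3.86941264e-04]), 'ft_force': array([ 0.55509268, -0.23157671, -0.58413939]), 'torque': array([0.03651045, 0.00336182, 0.06114018]), 'grip_width': 0.9985684129927617}
0.0187
scene {'fx': 371.57847094742243, 'fy': 371.57847094742243, 'cx': 259.40053928316064, 'cy': 193.34040627561495, 'rvec': array([ 2.48887359,  0.7428463 , -0.22575621]), 'tvec': array([-0.43186171, -0.23890109,  1.20575741])}
top {'fx': 372.3018964576193, 'fy': 372.3018964576193, 'cx': 252.8254732140698, 'cy': 189.506187773321, 'rvec': array([ 2.14561911, -2.13689939,  0.21034505]), 'tvec': array([-0.08249055,  0.5989788 ,  1.107     ])}
wrist {'fx': 271.90382811123294, 'fy': 271.90382811123294, 'cx': 259.4030957267637, 'cy': 194.71868443923339, 'T_tool_cam': array([[ 9.99998826e-01, -1.50947598e-03,  2.64994927e-04,
        -9.30535753e-04],
       [ 1.36867105e-03,  9.57407346e-01,  2.88737425e-01,
        -7.29175577e-02],
       [-6.89550298e-04, -2.88736724e-01,  9.57408288e-01,
        -1.42365727e-01],
       [ 0.00000000e+00,  0.00000000e+00,  0.00000000e+00,
         1.00000000e+00]])}
```

View pics/scene0.png

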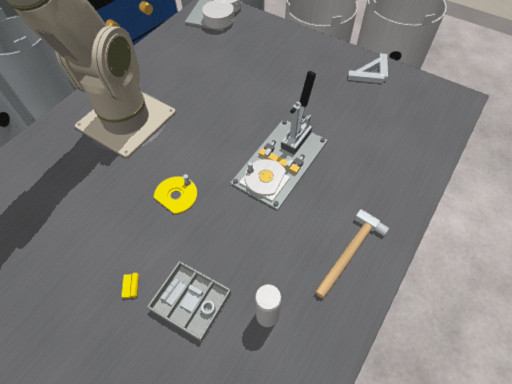

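View pics/top0.png

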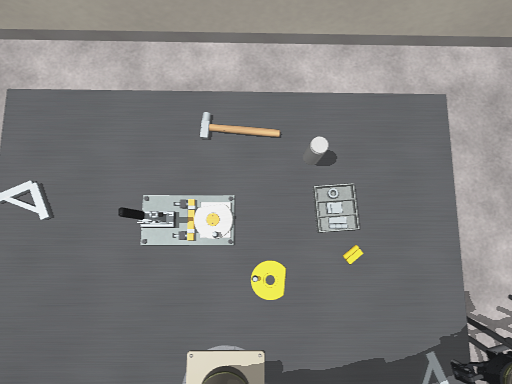

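View pics/wrist0.png

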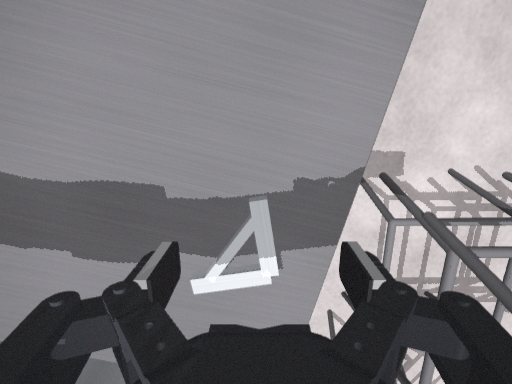

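The scene view shows the fixture in the middle right (door at 266,178), the tray at (190,300) and the yellow look-alikes. The top view shows the fixture at about (188,220), the door at (213,219), the tray at (336,208) and the handle at (130,213). I'll enlarge the crops and measure them.

```bash
cat > h.py <<'E'
import cv2,numpy as np
from workcell import manip
from scipy.spatial.transform import Rotation as R
def cam(name,obs=None):
    c=manip.get_calibration(name)
    K=np.array([[c['fx'],0,c['cx']],[0,c['fy'],c['cy']],[0,0,1]])
    if name!='wrist':
        Rm=cv2.Rodrigues(np.array(c['rvec']))[0]; t=np.array(c['tvec'])
        return K,Rm,t
    T=np.eye(4);T[:3,:3]=R.from_quat(obs['ee_rot']).as_matrix();T[:3,3]=obs['position']
    W=T@c['T_tool_cam']; Wi=np.linalg.inv(W)
    return K,Wi[:3,:3],Wi[:3,3]
def ray(C,uv):
    K,Rm,t=C
    d=Rm.T@np.linalg.inv(K)@np.array([uv[0],uv[1],1.0]); o=-Rm.T@t
    return o,d
def onz(C,uv,z):
    o,d=ray(C,uv); return o+d*(z-o[2])/d[2]
def proj(C,P):
    K,Rm,t=C
    p=K@(Rm@np.asarray(P,float)+t); return p[:2]/p[2]
def rect(C,cx,cy,z,half,n=500):
    # returns homography-rectified helper: corners in world -> image n x n
    pts=[(cx+half,cy+half),(cx+half,cy-half),(cx-half,cy-half),(cx-half,cy+half)]
    return pts
def tri(C1,u1,C2,u2):
    o1,d1=ray(C1,u1);o2,d2=ray(C2,u2)
    A=np.stack([d1,-d2],1);s=np.linalg.lstsq(A,o2-o1,rcond=None)[0]
    a=o1+s[0]*d1;b=o2+s[1]*d2
    return (a+b)/2,np.linalg.norm(a-b)
E
python3 - <<'E'
import cv2
t=cv2.imread('pics/top0.png'); s=cv2.imread('pics/scene0.png')
cv2.imwrite('pics/topfix.png',cv2.resize(t[185:255,110:245],None,fx=5.9,fy=5.9,interpolation=cv2.INTER_CUBIC))
cv2.imwrite('pics/toptray.png',cv2.resize(t[175:275,300:380],None,fx=6,fy=6,interpolation=cv2.INTER_CUBIC))
cv2.imwrite('pics/scfix.png',cv2.resize(s[65:210,225:335],None,fx=4,fy=4,interpolation=cv2.INTER_CUBIC))
E
```

```text
(no output)
```

View pics/topfix.png

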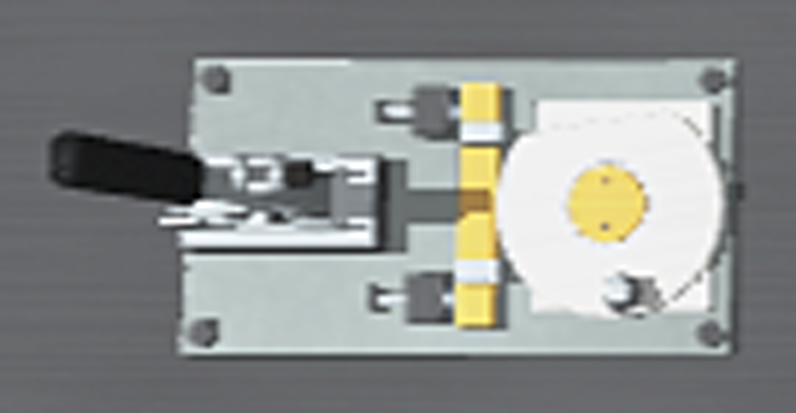

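View pics/toptray.png

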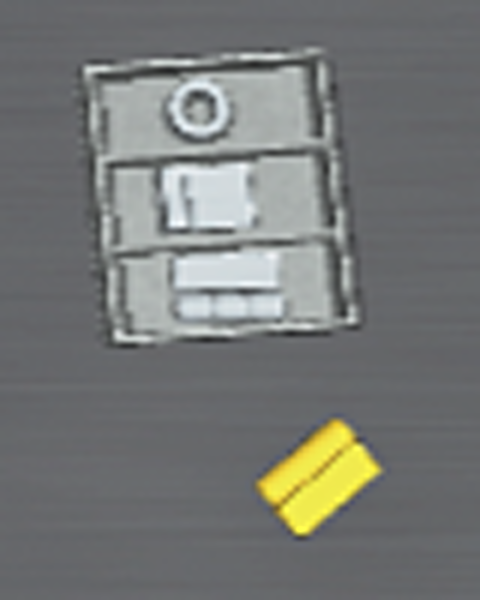

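View pics/scfix.png

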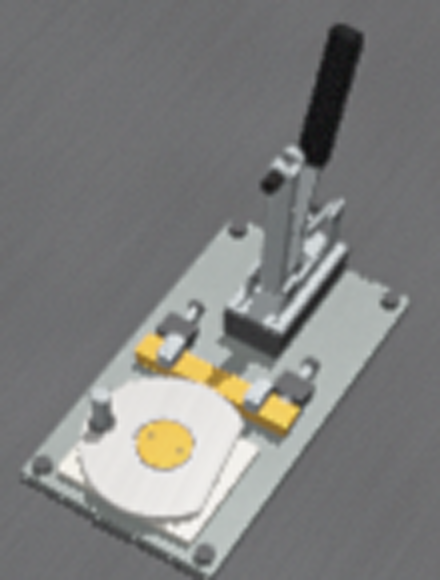

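```bash
python3 - <<'E'
from h import *
C=cam('top'); S=cam('scene')
def f(p,o): return (o[0]+(p[0]+.5)/o[2]-.5, o[1]+(p[1]+.5)/o[2]-.5)
o=(110,185,5.9)
for n,p,z in [('TL',(195,58),.01),('TR',(735,60),.01),('BR',(733,353),.01),('BL',(180,353),.01),('cap',(607,203),.026),('stud',(618,290),.06),('handle',(65,160),.235),('bar mid',(495,205),.026)]:
    print(n,f(p,o),onz(C,f(p,o),z).round(4))
o=(300,175,6)
for n,p,z in [('TL',(85,67),.032),('TR',(324,50),.032),('BR',(358,325),.032),('BL',(115,345),.032),
 ('hTL',(172,255),.012),('hTR',(278,250),.012),('hBL',(178,318),.0125),('hBR',(287,316),.0125)]:
    print(n,onz(C,f(p,o),z).round(4))
o=(225,65,4)
for n,a,b in [('cap',(607,203),(165,445)),('handle',(65,160),(345,32)),('stud',(618,290),(100,398))]:
    print(n,tri(C,f(a,(110,185,5.9)),S,f(b,o)))
s=manip.get_obs();print(R.from_quat(s['ee_rot']).as_matrix().round(3))
E
```

```text
TL (142.635593220339, 194.41525423728814) [0.5887 0.272  0.01  ]
TR (234.16101694915255, 194.75423728813558) [ 0.5893 -0.0209  0.01  ]
BR (233.82203389830508, 244.41525423728814) [ 0.431  -0.0216  0.01  ]
BL (140.09322033898306, 244.41525423728814) [0.4302 0.2715 0.01  ]
cap (212.46610169491527, 218.9915254237288) [0.5093 0.0458 0.026 ]
stud (214.33050847457628, 233.73728813559322) [0.4615 0.0363 0.06  ]
handle (120.60169491525424, 211.70338983050848) [0.5075 0.264  0.235 ]
bar mid (193.4830508474576, 219.33050847457628) [0.508  0.1051 0.026 ]
TL [ 0.6163 -0.2749  0.032 ]
TR [ 0.6264 -0.4033  0.032 ]
BR [ 0.4801 -0.4146  0.032 ]
BL [ 0.4692 -0.2867  0.032 ]
hTL [ 0.5183 -0.3227  0.012 ]
hTR [ 0.5213 -0.3797  0.012 ]
hBL [ 0.4848 -0.3246  0.0125]
hBR [ 0.4861 -0.3829  0.0125]
cap (array([0.50934231, 0.04581139, 0.02513999]), np.float64(0.0001855917204717303))
handle (array([0.50735336, 0.26426135, 0.23332679]), np.float64(0.0007513936264532612))
stud (array([0.46147466, 0.03643365, 0.05630832]), np.float64(0.0005898043653922205))
[[ 0.241 -0.97  -0.   ]
 [-0.97  -0.241  0.001]
 [-0.001  0.    -1.   ]]
```

The top and scene views agree to about 1 mm:
- Spigot at about (0.509, 0.0455), fixture axes parallel to world axes.
- Stud at about (0.4615, 0.036), so the door needs about +79° counter-clockwise.
- Hinge at about (0.503, -0.352), barrel toward -x.

I'll fly over the tray for a wrist view on the way to the stud.

```bash
python3 -m crank '[[[0.7,0.53,0,0,0,0,85],[0.7,0.53,0,0,0,0,85],[0.7,0.53,0,0,0,0,85],[0.7,0.53,0,0,0,0,85],[0.7,0.53,0,0,0,0,85],[0.7,0.53,0,0,0,0,85],[0.7,0.53,0,0,0,0,85],[0.7,0.53,0,0,0,0,85]]]'
python3 - <<'E'
from h import *
s=manip.get_obs(); im,d=manip.camera('wrist'); cv2.imwrite('pics/w1.png',im); np.save('pics/w1.npy',d)
import pickle; pickle.dump(s,open('pics/w1.pkl','wb')); print(s['clock'],s['position'],s['ft_force'],np.abs(s['joint_velocities']).max())
E
```

```text
clock: 1.15
position: [0.4879, -0.351, 0.2312]
ee_rot: [0.788, -0.616, -0.0, 0.0]
ft_force: [1.6, -0.3, -0.5]
grip_width: 0.994
1.15 [ 0.48793532 -0.35100535  0.23119863] [ 1.57342181 -0.28888124 -0.46287373] 0.7507748493153404
```

View pics/w1.png

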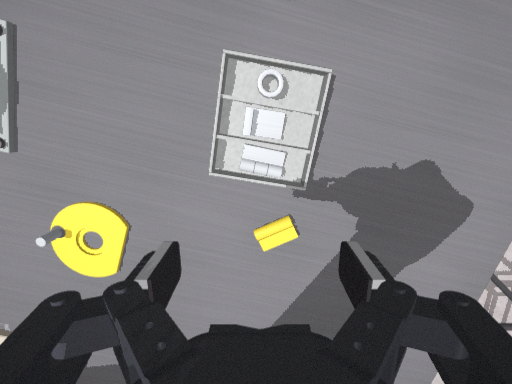

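The wrist view shows the tray with the hinge at (262,161) in its lower lane, barrel toward the bottom of the image, and the yellow look-alikes outside the tray. Next is the stud.

```bash
python3 -m crank '[[[-0.06,0.92,0,0,0,0,45],[-0.06,0.92,0,0,0,0,45],[-0.06,0.92,0,0,0,0,45],[-0.06,0.92,0,0,0,0,45],[-0.06,0.92,0,0,0,0,45],[-0.06,0.92,0,0,0,0,45],[-0.06,0.92,-0.3,0,0,0,45],[0,0,-0.5,0,0,0,45]]]'
python3 - <<'E'
from h import *
s=manip.get_obs(); im,d=manip.camera('wrist'); cv2.imwrite('pics/w2.png',im); np.save('pics/w2.npy',d)
import pickle; pickle.dump(s,open('pics/w2.pkl','wb')); print(s['clock'],s['position'],s['ft_force'],s['grip_width'])
C=cam('wrist',s); print(proj(C,[.4615,.0364,.06]),proj(C,[.5093,.0455,.026]))
E
```

```text
clock: 2.2
position: [0.4618, 0.0386, 0.1838]
ee_rot: [0.79, -0.613, 0.001, -0.001]
ft_force: [-0.2, -1.2, 0.6]
grip_width: 0.526
2.2 [0.46179871 0.03860076 0.18382687] [-0.21675107 -1.19017038  0.56937816] 0.5262035117503893
[262.21985878 188.89676072] [264.74759998 137.39537264]
```

View pics/w2.png

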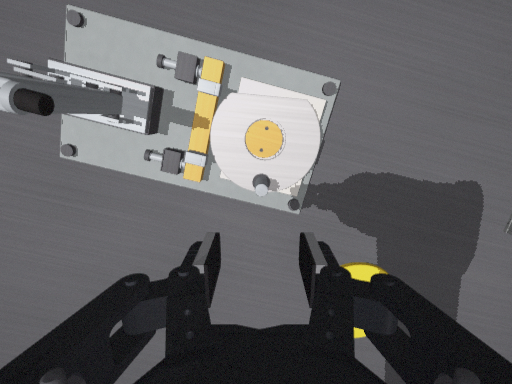

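The stud top is at (261,189), within 1 px of the prediction, so I descend around it. I'll also work out the arc rows.

```bash
python3 -m crank '[[[0,-0.04,-0.6,0,0,0,45],[0,0,-0.6,0,0,0,45],[0,0,-0.6,0,0,0,45],[0,0,-0.6,0,0,0,32],[0,0,-0.06,0,0,-0.6,22],[0,0,0,0,0,0,17],[0,0,0,0,0,0,17]]]'
python3 - <<'E'
import numpy as np
a=np.radians(np.linspace(-169,-89,17)); p=0.0485*np.stack([np.cos(a),np.sin(a)],1)/0.06
print(np.diff(p,axis=0).round(3)); print(p[0]*.06+[.5093,.0455])
E
```

```text
clock: 3.12
position: [0.4619, 0.032, 0.0362]
ee_rot: [0.772, -0.636, 0.0, -0.0]
ft_force: [-1.6, 2.9, -0.5]
grip_width: 0.2
[[ 0.016 -0.069]
 [ 0.022 -0.067]
 [ 0.028 -0.065]
 [ 0.034 -0.062]
 [ 0.039 -0.059]
 [ 0.044 -0.055]
 [ 0.049 -0.051]
 [ 0.053 -0.047]
 [ 0.057 -0.042]
 [ 0.06  -0.037]
 [ 0.063 -0.031]
 [ 0.066 -0.026]
 [ 0.068 -0.02 ]
 [ 0.069 -0.014]
 [ 0.07  -0.008]
 [ 0.07  -0.002]]
[0.46169108 0.03624576]
```

```bash
python3 -m crank '[[[0.022,-0.067,0,0,0,1,17],[0.028,-0.065,0,0,0,1,17],[0.034,-0.062,0,0,0,1,17],[0.039,-0.059,0,0,0,1,17],[0.044,-0.055,0,0,0,1,17],[0.049,-0.051,0,0,0,1,17],[0.053,-0.047,0,0,0,1,17],[0.057,-0.042,0,0,0,1,17]]]'
```

```text
clock: 4.12
position: [0.4814, 0.0048, 0.0363]
ee_rot: [0.943, -0.332, 0.0, 0.0]
ft_force: [-2.6, 3.2, -0.6]
grip_width: 0.203
```

```bash
python3 -m crank '[[[0.06,-0.037,0,0,0,1,17],[0.063,-0.031,0,0,0,1,17],[0.066,-0.026,0,0,0,1,17],[0.068,-0.02,0,0,0,1,17],[0.069,-0.014,0,0,0,1,17],[0.07,-0.008,0,0,0,1,17],[0.07,-0.002,0,0,0,1,17],[0,0,0,0,0,0,17]]]'
python3 - <<'E'
from h import *
for n in ['top']:
    im,d=manip.camera(n); cv2.imwrite(f'pics/{n}3.png',cv2.resize(im[185:255,110:245],None,fx=5.9,fy=5.9,interpolation=cv2.INTER_CUBIC))
E
```

```text
clock: 5.12
position: [0.51, -0.0041, 0.0364]
ee_rot: [0.999, -0.036, 0.001, 0.0]
ft_force: [-0.7, 1.1, 0.5]
grip_width: 0.198
```

View pics/top3.png

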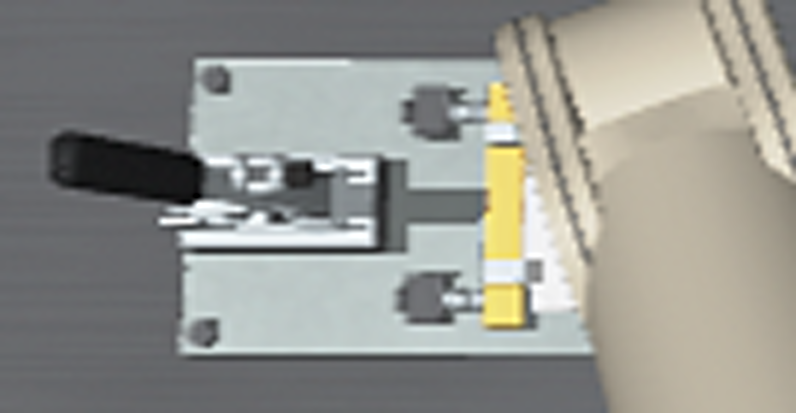

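The bar (yellow) has moved in by about 4.7 px, roughly 14 mm, so the flat has seated. I'll release, lift and check with the wrist camera.

```bash
python3 -m crank '[[[0,0,0,0,0,0,45],[0,0,0,0,0,0,45],[0,0,0.5,0,0,0,60],[0,0,0.9,0,0,0,85],[-0.5,-0.3,0.9,0,0,-0.8,85],[-0.5,-0.3,0,0,0,-1,85],[0,0,0,0,0,-1,85],[0,0,0,0,0,0,85]]]'
python3 - <<'E'
from h import *
s=manip.get_obs(); im,d=manip.camera('wrist'); cv2.imwrite('pics/w4.png',im); np.save('pics/w4.npy',d)
import pickle; pickle.dump(s,open('pics/w4.pkl','wb')); print(s['clock'],s['position'],s['ft_force'],s['grip_width'])
t,_=manip.camera('top'); cv2.imwrite('pics/top4.png',t);cv2.imwrite('pics/top4c.png',cv2.resize(t[185:255,110:245],None,fx=5.9,fy=5.9,interpolation=cv2.INTER_CUBIC))
E
```

```text
clock: 6.18
position: [0.45, -0.039, 0.1725]
ee_rot: [0.988, -0.157, 0.0, 0.0]
ft_force: [0.7, 0.5, -1.0]
grip_width: 0.998
6.175 [ 0.44996482 -0.03901662  0.17245218] [ 0.71242945  0.46998309 -1.02542034] 0.9978213342230303
```

View pics/w4.png

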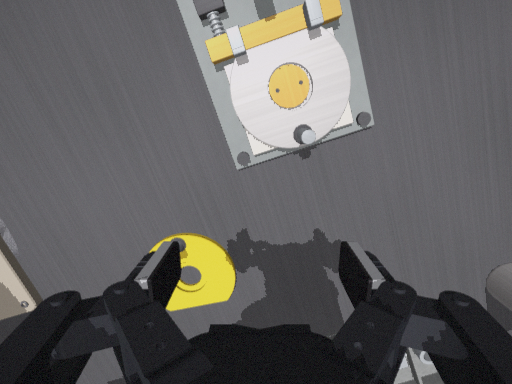

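View pics/top4c.png

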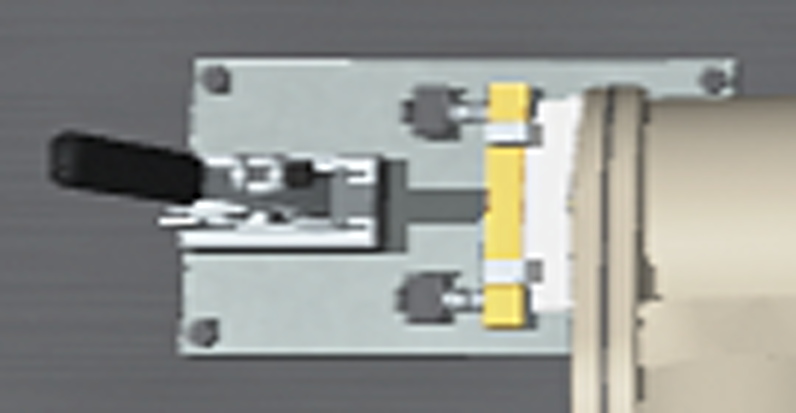

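The flat lies along the bar with the stud opposite it at (308,137). I'll zoom in and measure the bar, the stops and the stud.

```bash
python3 - <<'E'
import cv2
t=cv2.imread('pics/w4.png')
cv2.imwrite('pics/w4c.png',cv2.resize(t[0:175,180:380],None,fx=3.4,fy=3.4,interpolation=cv2.INTER_CUBIC))
t=cv2.imread('pics/w1.png')
cv2.imwrite('pics/w1c.png',cv2.resize(t[45:195,200:340],None,fx=4,fy=4,interpolation=cv2.INTER_CUBIC))
E
```

```text
(no output)
```

View pics/w4c.png

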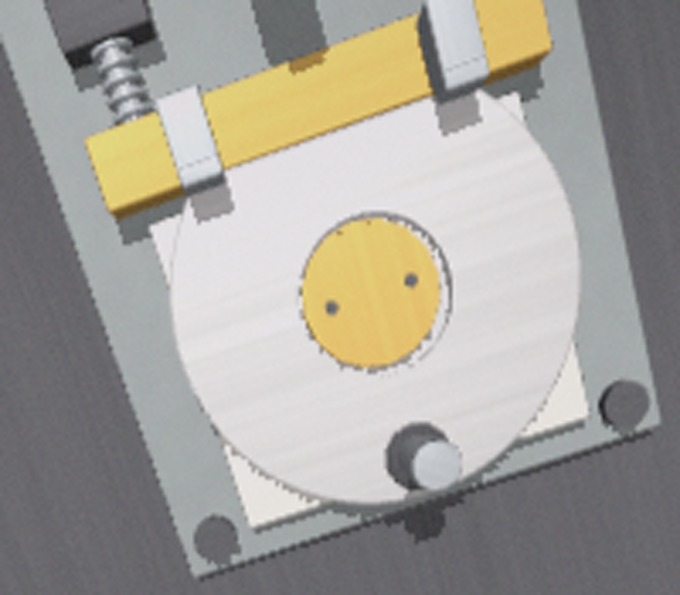

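View pics/w1c.png

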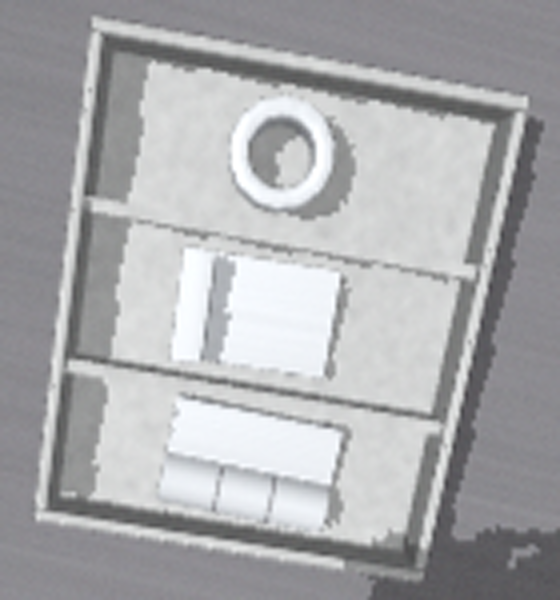

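```bash
python3 - <<'E'
from h import *
import pickle
f=lambda p,o:(o[0]+(p[0]+.5)/o[2]-.5, o[1]+(p[1]+.5)/o[2]-.5)
C=cam('wrist',pickle.load(open('pics/w4.pkl','rb'))); o=(180,0,3.4)
for n,p,z in [('barL',(112,209),.026),('barR',(549,47),.026),('cap',(371,293),.026),('stud',(437,466),.06),('stopLinner',(218,154),.0425),('stopLouter',(182,166),.0425),('stopRinner',(446,70),.0425),('stopRouter',(486,58),.0425),('doorseamL',(190,195),.026),('seamM',(330,138),.026),('pl',(195,577),.01),('pr',(659,427),.01)]:
    print(n,onz(C,f(p,o),z).round(4))
C=cam('wrist',pickle.load(open('pics/w1.pkl','rb'))); o=(200,45,4)
for n,p,z in [('TL',(95,20),.032),('TR',(527,100),.032),('BR',(420,575),.032),('BL',(40,515),.032),
 ('hTL',(182,395),.016),('hTR',(345,430),.016),('hBL',(160,497),.0125),('hBR',(326,530),.0125),('seamL',(168,455),.016),('seamR',(333,487),.016)]:
    print(n,onz(C,f(p,o),z).round(4))
E
```

```text
barL [0.4439 0.0908 0.026 ]
barR [0.571  0.0913 0.026 ]
cap [0.5076 0.0465 0.026 ]
stud [ 0.5081 -0.0026  0.06  ]
stopLinner [0.4768 0.091  0.0425]
stopLouter [0.4668 0.0913 0.0425]
stopRinner [0.539  0.0911 0.0425]
stopRouter [0.5494 0.0905 0.0425]
doorseamL [0.4662 0.0873 0.026 ]
seamM [0.508  0.0887 0.026 ]
pl [ 0.4286 -0.0194  0.01  ]
pr [ 0.5858 -0.0196  0.01  ]
TL [ 0.6159 -0.2763  0.032 ]
TR [ 0.6254 -0.4013  0.032 ]
BR [ 0.4819 -0.4121  0.032 ]
BL [ 0.4718 -0.2881  0.032 ]
hTL [ 0.5179 -0.3234  0.016 ]
hTR [ 0.5196 -0.3778  0.016 ]
hBL [ 0.4826 -0.3237  0.0125]
hBR [ 0.485  -0.381   0.0125]
seamL [ 0.4977 -0.3233  0.016 ]
seamR [ 0.5004 -0.379   0.016 ]
```

The door is square: stud at x=0.508 against the stop midpoint at x=0.508, with a straight, gapless seam. Hinge centre is about (0.501, -0.3515), lengthwise direction about -87.5°. Going to it.

```bash
python3 -m crank '[[[0.1,-0.65,0,0,0,-1,85],[0.1,-0.65,0,0,0,-1,85],[0.1,-0.65,0,0,0,-1,85],[0.1,-0.65,0,0,0,-1,85],[0.1,-0.65,0,0,0,-1,85],[0.1,-0.65,0,0,0,-1,85],[0.1,-0.65,0,0,0,-1,85],[0.15,-0.65,0,0,0,-1,85]]]'; python3 -m crank '[[[0,0,-0.2,0,0,-1,75],[0,0,-0.2,0,0,-1,75],[0,0,-0.2,0,0,-1,75],[0,0,-0.2,0,0,-1,75],[0,0,0,0,0,-1,75],[0,0,0,0,0,-1,75],[0,0,0,0,0,0,75]]]'
python3 - <<'E'
from h import *
s=manip.get_obs(); im,d=manip.camera('wrist'); cv2.imwrite('pics/w5.png',im); np.save('pics/w5.npy',d)
import pickle; pickle.dump(s,open('pics/w5.pkl','wb')); print(s['clock'],s['position'],s['ee_rot'],s['ft_force'],s['grip_width'])
E
```

```text
clock: 7.28
position: [0.5015, -0.3518, 0.1715]
ee_rot: [0.874, -0.485, -0.0, -0.0]
ft_force: [0.4, 0.8, 0.9]
grip_width: 0.994
clock: 8.15
position: [0.5014, -0.3503, 0.1236]
ee_rot: [0.72, -0.694, -0.0, -0.0]
ft_force: [0.1, -0.4, 0.2]
grip_width: 0.875
8.15 [ 0.50143757 -0.35028441  0.123563  ] [ 7.20030474e-01 -6.93942300e-01 -4.43564474e-04 -6.75078662e-05] [ 0.06019749 -0.37918242  0.22280968] 0.8745922850527006
```

View pics/w5.png

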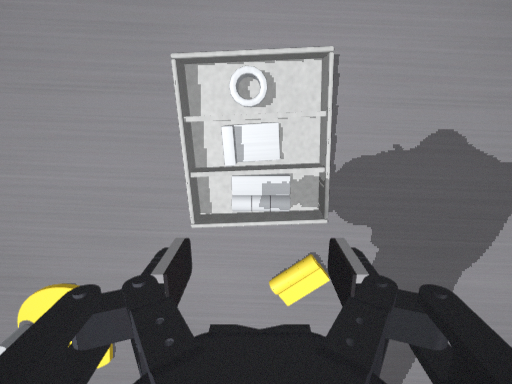

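```bash
python3 - <<'E'
import cv2
t=cv2.imread('pics/w5.png')
cv2.imwrite('pics/w5c.png',cv2.resize(t[160:230,185:335],None,fx=5,fy=5,interpolation=cv2.INTER_CUBIC))
E
```

```text
(no output)
```

View pics/w5c.png

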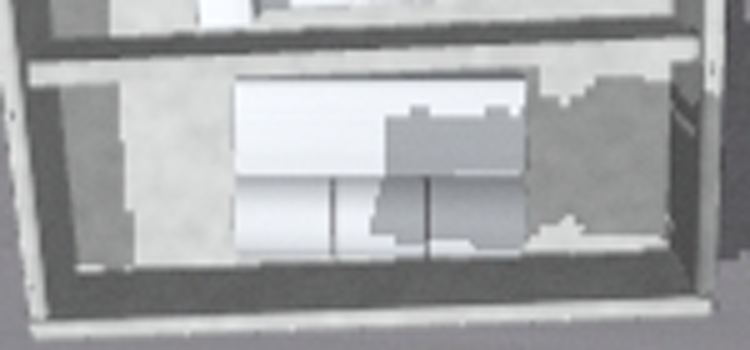

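The hinge is level with the jaws in this view (crop corners 236,80; 525,78; 525,253; 236,255).

```bash
python3 - <<'E'
from h import *
import pickle
f=lambda p,o:(o[0]+(p[0]+.5)/o[2]-.5, o[1]+(p[1]+.5)/o[2]-.5)
C=cam('wrist',pickle.load(open('pics/w5.pkl','rb'))); o=(185,160,5)
P=[]
for n,p,z in [('TL',(236,80),.016),('TR',(525,78),.016),('sL',(236,177),.016),('sR',(525,177),.016),('BR',(525,253),.0125),('BL',(236,255),.0125)]:
    P.append(onz(C,f(p,o),z)); print(n,P[-1].round(4))
P=np.array(P); 
d=P[1]-P[0]; print(np.degrees(np.arctan2(d[1],d[0])), np.linalg.norm(d))
m=(P[2]+P[3])/2; v=(P[0]-P[4]+P[1]-P[5]); v/=np.linalg.norm(v); print('centre', m+v*0.001,'ctr2',P[[0,1,4,5]].mean(0))
E
```

```text
TL [ 0.5166 -0.323   0.016 ]
TR [ 0.5189 -0.3773  0.016 ]
sL [ 0.4975 -0.3231  0.016 ]
sR [ 0.4995 -0.3786  0.016 ]
BR [ 0.4828 -0.3801  0.0125]
BL [ 0.4803 -0.3229  0.0125]
-87.5620796296829 0.05432520780999292
centre [ 0.49951596 -0.35080205  0.0160961 ] ctr2 [ 0.49964329 -0.35080004  0.01425   ]
```

```bash
python3 -m crank '[[[-0.03,0,-0.5,0,0,0,72],[0,0,-0.5,0,0,0,72],[0,0,-0.5,0,0,0,72],[0,0,-0.36,0,0,0,72],[0,0,-0.1,0,0,0,72],[0,0,0,0,0,0,72]]]' 40; python3 -m crank '[[[0,0,0,0,0,0,50],[0,0,0,0,0,0,50],[0,0,0,0,0,0,50],[0,0,0,0,0,0,50]]]' 40
```

```text
clock: 8.95
position: [0.4996, -0.3508, 0.0069]
ee_rot: [0.719, -0.695, 0.0, -0.0]
ft_force: [0.2, -1.2, 0.4]
grip_width: 0.844
clock: 9.45
position: [0.5001, -0.3513, 0.0081]
ee_rot: [0.719, -0.695, 0.001, -0.0]
ft_force: [-1.6, 1.4, 6.5]
grip_width: 0.633
```

```bash
python3 - <<'E'
from h import *
s=manip.get_obs(); im,d=manip.camera('wrist'); cv2.imwrite('pics/w6.png',im)
print(s['clock'],s['position'],s['ft_force'],s['grip_width'])
s=manip.get_obs();print(s['clock'],s['position'],s['ft_force'],s['grip_width'])
E
```

```text
9.45 [ 0.50008706 -0.35127726  0.0081354 ] [-1.55670844  1.37174047  6.53220721] 0.6330689718460021
9.5 [ 0.50008152 -0.35129639  0.00815269] [-1.51398326  0.28334098  6.15863705] 0.63943691855706
```

View pics/w6.png

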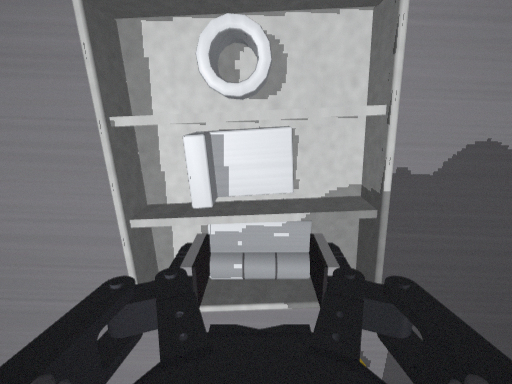

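The hinge is held by its ends, with its leaf and three knuckles visible between the pads around (260,250). Lifting it and carrying it to the free bench.

```bash
python3 -m crank '[[[0,0,0.3,0,0,0,50],[0,0,0.6,0,0,0,50],[0,0,0.6,0,0,0,50],[0.06,0.6,0,0,0,0,50],[0.06,0.6,0,0,0,0,50],[0.06,0.6,0,0,0,0,50],[0.06,0.6,0,0,0,0,50],[0.06,0.6,0,0,0,0,50]]]'; python3 - <<'E'
from h import *
s=manip.get_obs(); im,d=manip.camera('wrist'); cv2.imwrite('pics/w7.png',im); np.save('pics/w7.npy',d)
print(s['clock'],s['position'],s['ft_force'],s['grip_width'],s['joint_pos'].round(2))
E
```

```text
clock: 10.5
position: [0.5175, -0.1697, 0.0979]
ee_rot: [0.719, -0.695, 0.001, -0.0]
ft_force: [0.5, 0.6, -1.5]
grip_width: 0.642
10.5 [ 0.51751919 -0.16970942  0.0979137 ] [ 0.47955135  0.62589339 -1.48328807] 0.6424912221778017 [ 0.68  0.32 -0.52  1.81  0.18  1.06 -1.44]
```

View pics/w7.png

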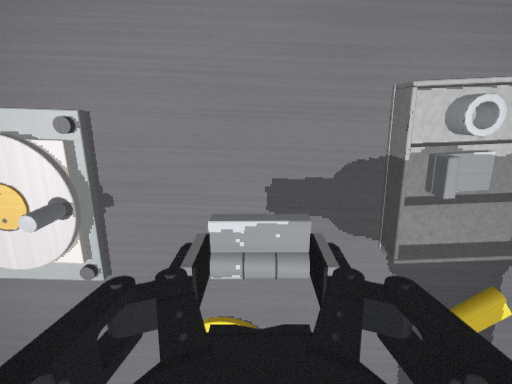

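```bash
python3 -m crank '[[[0,0,-0.5,0,0,0,50],[0,0,-0.5,0,0,0,50],[0,0,-0.35,0,0,0,50],[0,0,-0.1,0,0,0,50],[0,0,-0.05,0,0,0,50],[0,0,0,0,0,0,50]]]'
```

```text
clock: 11.3
position: [0.5178, -0.171, 0.0075]
ee_rot: [0.719, -0.695, 0.001, -0.0]
ft_force: [-0.7, 0.6, -1.1]
grip_width: 0.636
```

```bash
python3 -m crank '[[[0,0,-0.03,0,0,0,50],[0,0,-0.03,0,0,0,50],[0,0,0,0,0,0,50]]]'
```

```text
clock: 11.68
position: [0.5176, -0.171, 0.0041]
ee_rot: [0.719, -0.695, 0.0, 0.0]
ft_force: [-3.9, 1.7, 10.0]
grip_width: 0.64
```

```bash
python3 -m crank '[[[0,0,0,0,0,0,70],[0,0,0,0,0,0,75],[0,0,0.3,0,0,0,75],[0,0,0.6,0,0,0.5,75],[0,0,0.6,0,0,1,65],[0,0,0.4,0,0,1,60],[0,0,0,0,0,1,60],[0,0,0,0,0,1,60]]]';python3 -m crank '[[[0,0,0,0,0,1,60],[0,0,0,0,0,1,60],[0,0,0,0,0,1,60],[0,0,0,0,0,1,60],[0,0,0,0,0,1,60],[0,0,0,0,0,1,60],[0,0,0,0,0,1,60],[0,0,0,0,0,1,60]]]'; python3 -m crank '[[[0,0,0,0,0,1,60],[0,0,0,0,0,1,60],[0,0,0,0,0,1,60],[0,0,0,0,0,1,60],[0,0,0,0,0,1,60],[0,0,0,0,0,0.5,60],[0,0,0,0,0,0,60]]]'
python3 - <<'E'
from h import *
s=manip.get_obs(); im,d=manip.camera('wrist'); cv2.imwrite('pics/w8.png',im); np.save('pics/w8.npy',d)
import pickle; pickle.dump(s,open('pics/w8.pkl','wb'));print(s['clock'],s['position'],s['ft_force'],s['grip_width'],s['joint_pos'].round(2),np.abs(s['joint_velocities']).max())
E
```

```text
clock: 12.68
position: [0.5177, -0.1709, 0.1187]
ee_rot: [0.842, -0.54, 0.001, -0.0]
ft_force: [-0.0, -0.5, 0.1]
grip_width: 0.702
clock: 13.68
position: [0.5175, -0.1708, 0.1183]
ee_rot: [0.976, -0.22, 0.001, 0.0]
ft_force: [1.1, 0.3, -0.1]
grip_width: 0.702
clock: 14.55
position: [0.5174, -0.1709, 0.118]
ee_rot: [1.0, 0.017, 0.0, 0.0]
ft_force: [-0.3, 0.3, 0.2]
grip_width: 0.698
14.55 [ 0.51742748 -0.17085628  0.11796295] [-0.31895752  0.33807883  0.19881527] 0.6979173265719313 [ 0.9   0.35 -0.78  1.78  0.27  1.12  0.06] 0.026656183025745794
```

View pics/w8.png

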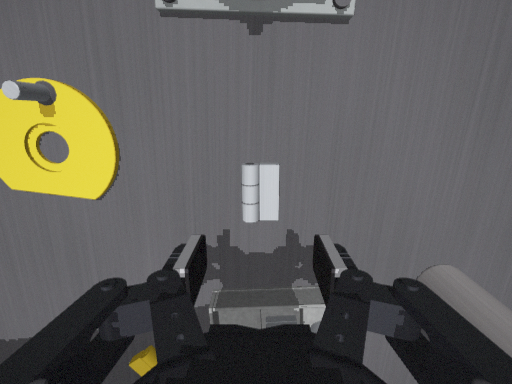

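The hinge lies on the bench at (261,192), barrel left (toward -x), square to the jaws. I'll measure it with a contour.

```bash
python3 - <<'E'
from h import *
import pickle
im=cv2.imread('pics/w8.png');g=cv2.cvtColor(im,cv2.COLOR_BGR2GRAY)
m=np.zeros_like(g);m[150:232,225:295]=255
b=((g>125)&(m>0)).astype(np.uint8)
b=cv2.morphologyEx(b,cv2.MORPH_CLOSE,np.ones((5,5)))
c=max(cv2.findContours(b,0,2)[0],key=cv2.contourArea)
r=cv2.minAreaRect(c);print(r,cv2.boundingRect(c))
C=cam('wrist',pickle.load(open('pics/w8.pkl','rb')))
x,y,w,h=cv2.boundingRect(c)
A=onz(C,(x-.5,y+h/2-.5),.0085);B=onz(C,(x+w-.5,y+h/2-.5),.012);T=onz(C,(x+w/2,y-.5),.011);D=onz(C,(x+w/2,y+h-.5),.011)
print(A,B,T,D,(A+B)/2,(T+D)/2)
cv2.imwrite('pics/w8c.png',cv2.resize(im[150:235,225:300],None,fx=6,fy=6,interpolation=cv2.INTER_CUBIC))
E
```

```text
((260.5, 193.0), (58.0, 37.0), 90.0) (242, 164, 38, 59)
[ 0.49937437 -0.1715597   0.0085    ] [ 0.53573815 -0.16933435  0.012     ] [ 0.5171751  -0.14175824  0.011     ] [ 0.51919517 -0.20057517  0.011     ] [ 0.51755626 -0.17044702  0.01025   ] [ 0.51818514 -0.1711667   0.011     ]
```

View pics/w8c.png

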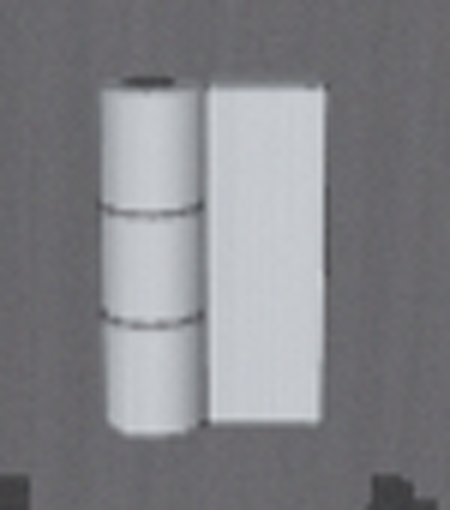

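```bash
python3 - <<'E'
from h import *
import pickle
C=cam('wrist',pickle.load(open('pics/w8.pkl','rb')))
f=lambda p:(225+(p[0]+.5)/6-.5,150+(p[1]+.5)/6-.5)
for p in [(207,87),(325,87),(207,422),(321,422)]: print(onz(C,f(p),.012).round(4))
for p in [(102,210),(104,318)]: print(onz(C,f(p),.0085).round(4))
E
```

```text
[ 0.5154 -0.1422  0.012 ]
[ 0.5335 -0.1416  0.012 ]
[ 0.5172 -0.1975  0.012 ]
[ 0.5358 -0.1969  0.012 ]
[ 0.4993 -0.1632  0.0085]
[ 0.4999 -0.1813  0.0085]
```

```bash
python3 -m crank '[[[0,0,-0.5,0,0,0,58],[0,0,-0.5,0,0,0,58],[0,0,-0.5,0,0,0,58],[0,0,-0.3,0,0,0,58],[0,0,-0.07,0,0,0,58],[0,0,0,0,0,0,58]]]' 40; python3 -m crank '[[[0,0,0,0,0,0,30],[0,0,0,0,0,0,30],[0,0,0,0,0,0,30],[0,0,0,0,0,0,30]]]' 40
```

```text
clock: 15.35
position: [0.5178, -0.1708, 0.0055]
ee_rot: [1.0, 0.017, 0.0, 0.0]
ft_force: [-0.2, -0.1, -0.1]
grip_width: 0.678
clock: 15.85
position: [0.5181, -0.171, 0.0061]
ee_rot: [1.0, 0.017, 0.001, 0.0]
ft_force: [-1.0, 0.1, 6.2]
grip_width: 0.403
```

Gripped across the sides (34.4 mm, matching the end grip's 1.6 mm compression). Lifting, turning -92° and going to the fixture.

```bash
python3 -m crank '[[[0,0,0.3,0,0,0,30],[0,0,0.8,0,0,0,30],[0,0,0.8,0,0,-1,30],[-0.01,0.2,0.2,0,0,-1,30],[-0.01,0.2,0,0,0,-1,30],[-0.01,0.2,0,0,0,-1,30],[-0.01,0.2,0,0,0,-1,30],[-0.01,0.2,0,0,0,-1,30]]]'; python3 -m crank '[[[-0.01,0.25,0,0,0,-1,30],[-0.01,0.25,0,0,0,-1,30],[-0.01,0.25,0,0,0,-1,30],[-0.01,0.25,0,0,0,-1,30],[-0.01,0.25,0,0,0,-1,30],[-0.01,0.25,0,0,0,-1,30],[-0.01,0.25,0,0,0,-1,30],[-0.01,0.25,0,0,0,-1,30]]]'; python3 -m crank '[[[0,0.25,0,0,0,-1,30],[0,0.25,0,0,0,-1,30],[0,0,0,0,0,-1,30],[0,0,0,0,0,-1,30],[0,0,0,0,0,-0.4,30],[0,0,0,0,0,0,30]]]'
python3 - <<'E'
from h import *
s=manip.get_obs(); im,d=manip.camera('wrist'); cv2.imwrite('pics/w9.png',im); np.save('pics/w9.npy',d)
import pickle; pickle.dump(s,open('pics/w9.pkl','wb'));print(s['clock'],s['position'],s['ee_rot'],s['ft_force'],s['grip_width'],s['joint_pos'].round(2))
E
```

```text
clock: 16.85
position: [0.5143, -0.1102, 0.1321]
ee_rot: [0.97, -0.243, 0.001, 0.0]
ft_force: [0.5, 0.7, -1.8]
grip_width: 0.399
clock: 17.85
position: [0.5095, 0.01, 0.132]
ee_rot: [0.828, -0.56, 0.0, -0.0]
ft_force: [-1.4, -0.2, -1.5]
grip_width: 0.402
clock: 18.6
position: [0.5095, 0.0393, 0.1313]
ee_rot: [0.707, -0.707, 0.0, -0.0]
ft_force: [-0.4, 0.1, -2.0]
grip_width: 0.4
18.6 [0.50948896 0.03929785 0.13134791] [ 7.07310808e-01 -7.06902633e-01  2.71567254e-04 -1.18654602e-04] [-0.40908141  0.08846485 -2.04637582] 0.4001142753250778 [ 0.45  0.23 -0.69  1.85  0.16  1.11 -1.86]
```

View pics/w9.png

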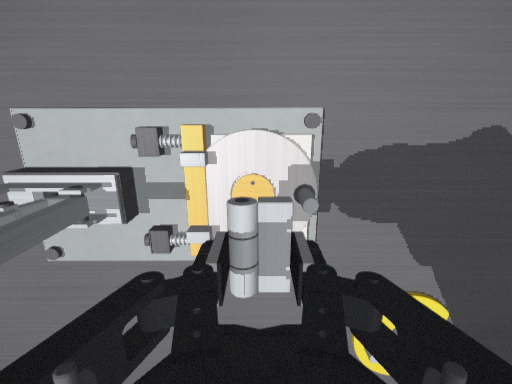

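```bash
python3 - <<'E'
import cv2
t=cv2.imread('pics/w9.png')
cv2.imwrite('pics/w9c.png',cv2.resize(t[105:305,170:330],None,fx=4.5,fy=4.5,interpolation=cv2.INTER_CUBIC)[:, :])
cv2.imwrite('pics/w9d.png',cv2.resize(t[105:275,170:330],None,fx=3.5,fy=3.5,interpolation=cv2.INTER_CUBIC))
cv2.imwrite('pics/w9e.png',cv2.resize(t[190:305,200:320],None,fx=5,fy=5,interpolation=cv2.INTER_CUBIC))
E
```

```text
(no output)
```

View pics/w9d.png

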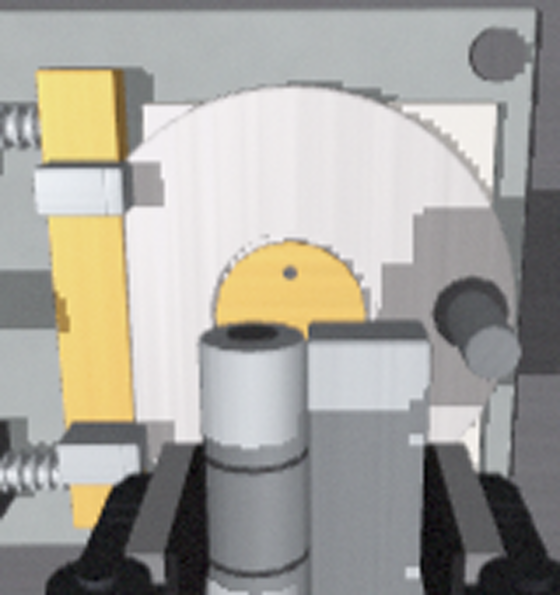

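View pics/w9e.png

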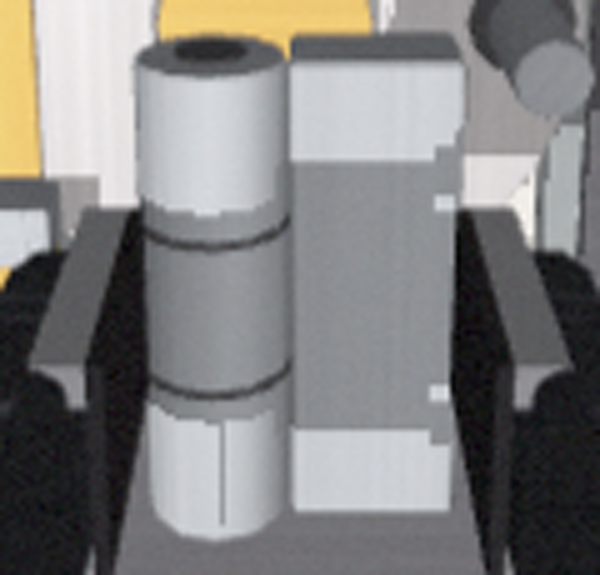

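```bash
python3 - <<'E'
from h import *
import pickle
s=pickle.load(open('pics/w9.pkl','rb'));C=cam('wrist',s)
def g(o,k):
    return lambda p:(o[0]+(p[0]+.5)/k-.5,o[1]+(p[1]+.5)/k-.5)
e=g((200,190),5);d=g((170,105),3.5);z=s['position'][2]+.006
for n,p in [('fl',(290,62)),('fr',(462,62)),('nl',(293,510)),('nr',(450,510))]: print(n,onz(C,e(p),z).round(4))
print('barrel left',onz(C,e((141,150)),z-.0035).round(4), onz(C,e((147,400)),z-.0035).round(4))
for n,p in [('far stop in',(81,213)),('far in l',(37,213)),('far in r',(125,212)),('near in l',(60,446)),('near in r',(138,446))]: print(n,onz(C,d(p),.0425).round(4))
print('bar front top', onz(C,d((125,235)),.026),onz(C,d((133,400)),.026), 'stud',onz(C,d((494,353)),.06),'cap top edge',onz(C,d((291,241)),.026),'bar end',onz(C,d((80,70)),.026),onz(C,d((95,527)),.026))
E
```

```text
fl [0.5371 0.041  0.1373]
fr [0.537  0.0229 0.1373]
nl [0.4817 0.0408 0.1373]
nr [0.4817 0.0224 0.1373]
barrel left [0.5257 0.0575 0.1338] [0.4943 0.0579 0.1338]
far stop in [0.5389 0.0973 0.0425]
far in l [0.5389 0.1081 0.0425]
far in r [0.5391 0.0864 0.0425]
near in l [0.4765 0.1073 0.0425]
near in r [0.4765 0.0866 0.0425]
bar front top [0.52987325 0.09009006 0.026     ] [0.48294613 0.09057934 0.026     ] stud [ 0.50841767 -0.00269191  0.06      ] cap top edge [0.52820392 0.04610312 0.026     ] bar end [0.57226644 0.09897821 0.026     ] [0.44327359 0.10385123 0.026     ]
```

Relative to the stops (centre x=0.5077, bar front y=0.0904), the hinge needs Δx -1.7 mm and Δy +49.5 mm. I'll move above the slot and look again.

```bash
python3 -m crank '[[[-0.03,0.3,-0.2,0,0,0,30],[0,0.3,-0.3,0,0,0,30],[0,0.225,-0.3,0,0,0,30],[0,0,-0.3,0,0,0,30],[0,0,-0.17,0,0,0,30],[0,0,0,0,0,0,30]]]'
python3 - <<'E'
from h import *
s=manip.get_obs(); im,d=manip.camera('wrist'); cv2.imwrite('pics/w10.png',im); np.save('pics/w10.npy',d)
import pickle; pickle.dump(s,open('pics/w10.pkl','wb'));print(s['clock'],s['position'],s['ee_rot'],s['ft_force'],s['grip_width'])
cv2.imwrite('pics/w10e.png',cv2.resize(im[90:305,170:350],None,fx=2.7,fy=2.7,interpolation=cv2.INTER_CUBIC))
E
```

```text
clock: 19.4
position: [0.5073, 0.0878, 0.054]
ee_rot: [-0.707, 0.708, 0.0, -0.001]
ft_force: [-0.4, 0.1, -1.1]
grip_width: 0.402
19.4 [0.50733453 0.08784739 0.05396172] [-7.06664080e-01  7.07548868e-01  3.37181268e-04 -6.03279963e-04] [-0.42571317  0.09778711 -1.14829423] 0.40224402898659856
```

View pics/w10e.png

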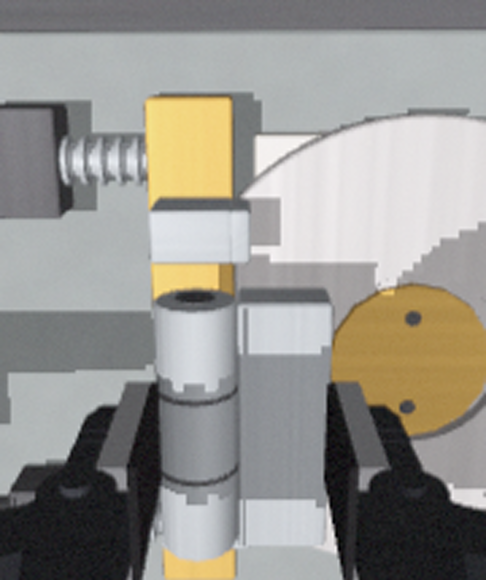

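```bash
python3 - <<'E'
from h import *
import pickle
s=pickle.load(open('pics/w10.pkl','rb'));C=cam('wrist',s)
d=lambda p:(170+(p[0]+.5)/2.7-.5,90+(p[1]+.5)/2.7-.5)
z=s['position'][2]+.006
for n,p in [('fl',(238,304)),('fr',(331,304)),('nl',(243,545)),('nr',(325,545))]: print(n,onz(C,d(p),z).round(4))
print('barrel',onz(C,d((156,350)),z-.0035).round(4), onz(C,d((161,480)),z-.0035).round(4))
for n,p in [('far in l',(151,262)),('far in r',(248,262)),('far out l',(151,209))]: print(n,onz(C,d(p),.0425).round(4))
print('bar front', onz(C,d((232,120)),.026).round(4),onz(C,d((235,280)),.026).round(4),'bar end',onz(C,d((190,97)),.026).round(4))
E
```

```text
fl [0.5348 0.0894 0.06  ]
fr [0.5347 0.0712 0.06  ]
nl [0.4796 0.0886 0.06  ]
nr [0.4795 0.0707 0.06  ]
barrel [0.5238 0.1062 0.0565] [0.4935 0.1063 0.0565]
far in l [0.5386 0.1083 0.0425]
far in r [0.5386 0.0873 0.0425]
far out l [0.5503 0.1079 0.0425]
bar front [0.5675 0.0908 0.026 ] [0.5296 0.0903 0.026 ] bar end [0.5726 0.1002 0.026 ]
```

```bash
python3 -m crank '[[[0.01,0.02,-0.1,0,0,0,30],[0,0,-0.1,0,0,0,30],[0,0,-0.1,0,0,0,30],[0,0,-0.03,0,0,0,30],[0,0,0,0,0,0,30]]]'
```

```text
clock: 20.08
position: [0.5082, 0.09, 0.0347]
ee_rot: [-0.707, 0.707, 0.0, -0.0]
ft_force: [0.4, -0.3, -1.8]
grip_width: 0.401
```

```bash
python3 -m crank '[[[0,0,-0.02,0,0,0,30],[0,0,-0.015,0,0,0,30],[0,0,0,0,0,0,30]]]'
```

```text
clock: 20.45
position: [0.5082, 0.0899, 0.0327]
ee_rot: [-0.707, 0.707, -0.0, -0.0]
ft_force: [-0.6, -0.5, -1.4]
grip_width: 0.403
```

```bash
python3 -m crank '[[[0,0,-0.015,0,0,0,30],[0,0,0,0,0,0,30]]]'
```

```text
clock: 20.7
position: [0.5084, 0.09, 0.0321]
ee_rot: [-0.707, 0.707, -0.0, -0.0]
ft_force: [-1.2, -0.3, 3.8]
grip_width: 0.404
```

Contact: the force went from -1.4 to +3.8 N at the expected height. Releasing gently.

```bash
python3 -m crank '[[[0,0,0,0,0,0,40],[0,0,0,0,0,0,46],[0,0,0,0,0,0,50],[0,0,0.3,0,0,0,50],[0,0,0.6,0,0,0,50],[0,-0.3,0.6,0,0,0,50],[0,-0.5,0.3,0,0,0,50],[0,0,0,0,0,0,50]]]' 20
python3 - <<'E'
from h import *
s=manip.get_obs(); im,d=manip.camera('wrist'); cv2.imwrite('pics/w11.png',im); np.save('pics/w11.npy',d)
import pickle; pickle.dump(s,open('pics/w11.pkl','wb'));print(s['clock'],s['position'],s['ee_rot'],s['ft_force'],s['grip_width'])
cv2.imwrite('pics/w11e.png',cv2.resize(im[90:270,130:330],None,fx=3.2,fy=3.2,interpolation=cv2.INTER_CUBIC))
E
```

```text
clock: 21.7
position: [0.5095, 0.0397, 0.1423]
ee_rot: [-0.706, 0.709, -0.002, 0.001]
ft_force: [0.0, 0.5, -1.1]
grip_width: 0.584
21.7 [0.5095051  0.03971787 0.14232913] [-0.70565721  0.70855069 -0.00176393  0.00084036] [ 0.04741181  0.50219994 -1.13879008] 0.5837837140382958
```

View pics/w11e.png

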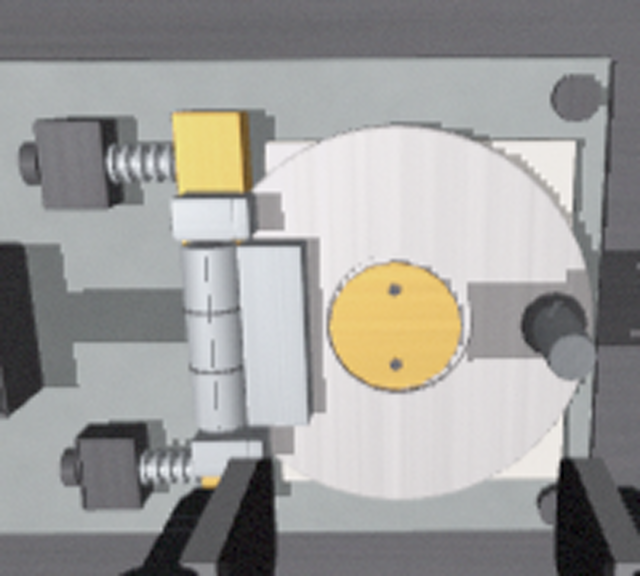

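The hinge sits between the stops, barrel over the bar and leaf on the door. Measuring it.

```bash
python3 - <<'E'
from h import *
import pickle
s=pickle.load(open('pics/w11.pkl','rb'));C=cam('wrist',s)
d=lambda p:(130+(p[0]+.5)/3.2-.5,90+(p[1]+.5)/3.2-.5)
z=.038
for n,p in [('fl',(239,247)),('fr',(305,244)),('nl',(247,423)),('nr',(309,425))]: print(n,onz(C,d(p),z).round(4))
print('barrel',onz(C,d((184,260)),.0345).round(4), onz(C,d((194,410)),.0345).round(4))
for n,p in [('far in l',(174,240)),('far in r',(250,237)),('near in l',(193,444)),('near in r',(264,442))]: print(n,onz(C,d(p),.0425).round(4))
print('bar front', onz(C,d((248,130)),.026).round(4),onz(C,d((250,180)),.026).round(4),'cap',onz(C,d((396,327)),.026).round(4),'stud',onz(C,d((570,357)),.06))
# handle
S=cam('scene');im,_=manip.camera('scene');cv2.imwrite('pics/s12.png',im);cv2.imwrite('pics/s12c.png',cv2.resize(im[60:210,220:340],None,fx=4,fy=4,interpolation=cv2.INTER_CUBIC))
E
```

```text
fl [0.5353 0.0907 0.038 ]
fr [0.536  0.0718 0.038 ]
nl [0.4809 0.0917 0.038 ]
nr [0.4802 0.0729 0.038 ]
barrel [0.5309 0.1078 0.0345] [0.4839 0.1085 0.0345]
far in l [0.5382 0.108  0.0425]
far in r [0.539  0.0866 0.0425]
near in l [0.4761 0.1075 0.0425]
near in r [0.4766 0.086  0.0425]
bar front [0.5674 0.0884 0.026 ] [0.553  0.0887 0.026 ] cap [0.5077 0.0462 0.026 ] stud [ 0.50863365 -0.00174859  0.06      ]
```

View pics/s12c.png

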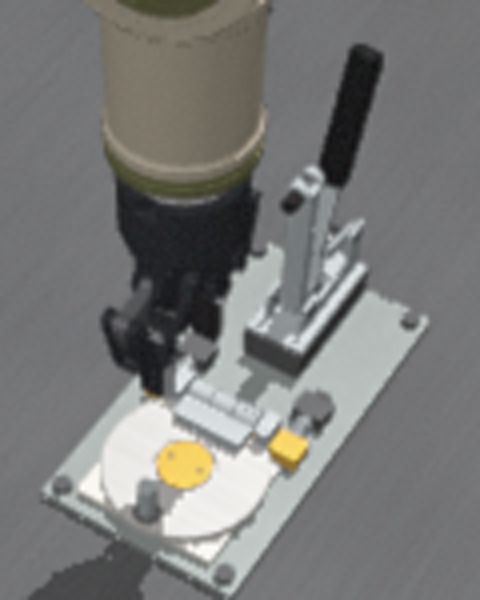

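The hinge centre is x≈0.508, the leaf edge is 26.2 mm from the cap centre (26 wanted) and the barrel's outer side 61.9 mm (62 wanted), so the placement is good. Now the clamp handle: rise, turn to yaw 0 with fingers shut, and go down behind the handle end.

```bash
python3 -m crank '[[[0,0,0.66,0,0,1,20],[0,0,0.66,0,0,1,0],[0,0,0.66,0,0,1,0],[0,0,0.66,0,0,1,0],[0,0.3,0,0,0,1,0],[0,0.3,0,0,0,1,0],[0,0.3,0,0,0,1,0],[0,0.3,0,0,0,1,0]]]' 20; python3 -m crank '[[[0,0.3,0,0,0,1,0],[0,0.3,0,0,0,1,0],[0,0.3,0,0,0,1,0],[0,0.3,0,0,0,1,0],[0,0.3,0,0,0,1,0],[0,0.3,0,0,0,1,0],[-0.03,0.04,0,0,0,1,0],[0,0,0,0,0,1,0]]]'; python3 -m crank '[[[0,0,0,0,0,1,0],[0,0,0,0,0,1,0],[0,0,0,0,0,0,0]]]'
python3 - <<'E'
from h import *
s=manip.get_obs(); im,d=manip.camera('wrist'); cv2.imwrite('pics/w13.png',im); np.save('pics/w13.npy',d)
import pickle; pickle.dump(s,open('pics/w13.pkl','wb'));print(s['clock'],s['position'],s['ee_rot'],s['ft_force'],s['grip_width'])
im,d=manip.camera('scene');cv2.imwrite('pics/s13c.png',cv2.resize(im[0:210,200:360],None,fx=2.8,fy=2.8,interpolation=cv2.INTER_CUBIC))
E
```

```text
clock: 22.8
position: [0.5077, 0.1158, 0.2978]
ee_rot: [0.907, -0.421, -0.001, 0.0]
ft_force: [0.0, 0.1, -0.4]
grip_width: -0.003
clock: 23.8
position: [0.5053, 0.2261, 0.2978]
ee_rot: [0.996, -0.084, -0.001, -0.0]
ft_force: [-1.3, 0.7, 0.1]
grip_width: -0.001
clock: 24.18
position: [0.5058, 0.2253, 0.2979]
ee_rot: [1.0, 0.0, -0.001, -0.0]
ft_force: [-0.8, 0.1, -0.3]
grip_width: 0.004
24.175 [0.50580149 0.22527113 0.29785463] [ 9.99999808e-01  2.95706994e-04 -5.01082039e-04 -2.13799338e-04] [-0.78141436  0.11834777 -0.26381672] 0.004235155257245827
```

View pics/w13.png

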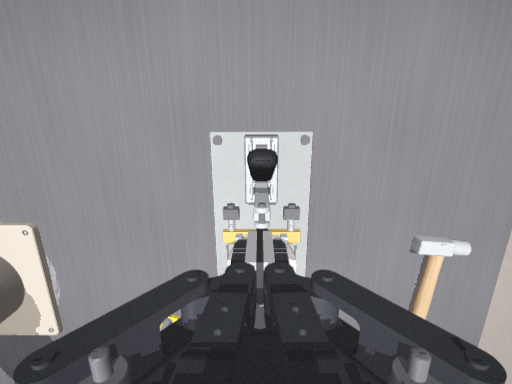

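View pics/s13c.png

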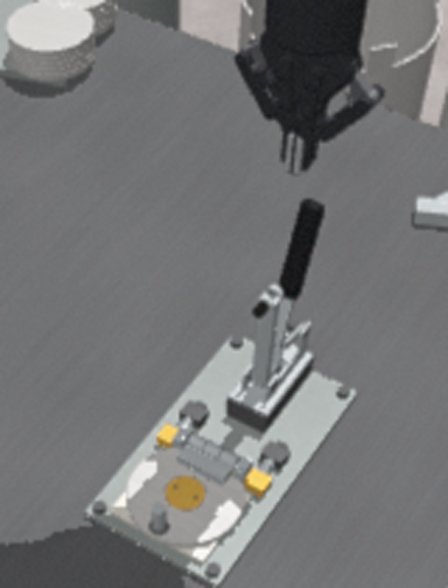

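```bash
python3 - <<'E'
from h import *
import pickle
s=pickle.load(open('pics/w13.pkl','rb'));C=cam('wrist',s)
im=cv2.imread('pics/w13.png');g=cv2.cvtColor(im,cv2.COLOR_BGR2GRAY)
b=(g<35).astype(np.uint8);b[:140]=0;b[185:]=0;b[:,:235]=0;b[:,290:]=0
c=max(cv2.findContours(b,0,2)[0],key=cv2.contourArea);print(cv2.boundingRect(c),cv2.contourArea(c))
x,y,w,h=cv2.boundingRect(c)
print(onz(C,(x+w/2,y),.235),onz(C,(x,y+8),.235),onz(C,(x+w,y+8),.235),onz(C,(x+w/2,y+h),.2))
E
```

```text
(249, 167, 25, 14) 230.0
[0.50654499 0.25964909 0.235     ] [0.49691043 0.25339914 0.235     ] [0.51619552 0.25339398 0.235     ] [0.50675195 0.24001083 0.2       ]
```

```bash
python3 -m crank '[[[0.02,-0.05,-0.4,0,0,0,0],[0,0,-0.4,0,0,0,0],[0,0,-0.4,0,0,0,0],[0,0,-0.35,0,0,0,0],[0,0,0,0,0,0,0]]]'; python3 - <<'E'
from h import *
im,d=manip.camera('scene');cv2.imwrite('pics/s14c.png',cv2.resize(im[30:170,230:360],None,fx=4,fy=4,interpolation=cv2.INTER_CUBIC))
E
```

```text
clock: 24.9
position: [0.5068, 0.2211, 0.204]
ee_rot: [1.0, -0.001, -0.001, 0.0]
ft_force: [0.2, -0.7, 0.2]
grip_width: -0.001
```

View pics/s14c.png

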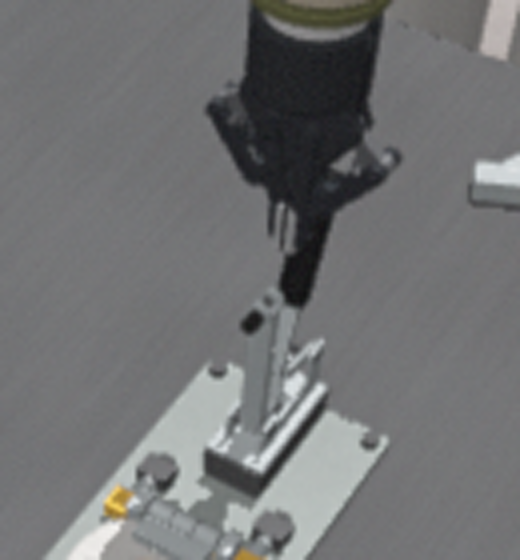

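```bash
python3 -m crank '[[[0,0.12,0,0,0,0,0],[0,0.12,0,0,0,0,0],[0,0.125,-0.05,0,0,0,0],[0,0.125,-0.05,0,0,0,0]]]'; python3 -m crank '[[[0,0.125,-0.05,0,0,0,0],[0,0.125,-0.05,0,0,0,0],[0,0,0,0,0,0,0]]]'
python3 - <<'E'
from h import *
im,d=manip.camera('scene');cv2.imwrite('pics/s15c.png',cv2.resize(im[30:170,230:360],None,fx=4,fy=4,interpolation=cv2.INTER_CUBIC))
E
```

```text
clock: 25.45
position: [0.5093, 0.2467, 0.2005]
ee_rot: [1.0, -0.002, 0.001, 0.004]
ft_force: [-4.5, -28.0, 26.1]
grip_width: 0.003
clock: 25.82
position: [0.5107, 0.2553, 0.1962]
ee_rot: [1.0, -0.005, 0.001, 0.009]
ft_force: [-14.2, -50.6, 49.6]
grip_width: -0.002
```

View pics/s15c.png

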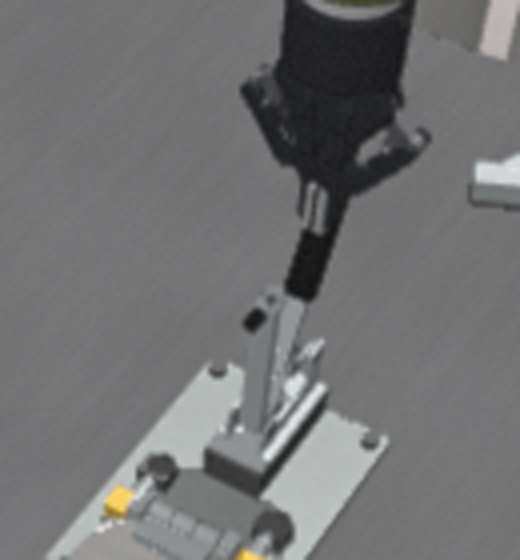

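The forces are too high (50 N in y and z), so I'll look before going on.

```bash
python3 - <<'E'
from h import *
s=manip.get_obs(); im,d=manip.camera('wrist'); cv2.imwrite('pics/w16.png',im)
import pickle; pickle.dump(s,open('pics/w16.pkl','wb'));print(s['clock'],s['position'],s['ft_force'],s['torque'])
t,d=manip.camera('top');cv2.imwrite('pics/t16c.png',cv2.resize(t[170:260,100:245],None,fx=5,fy=5,interpolation=cv2.INTER_CUBIC))
E
```

```text
25.875 [0.51064455 0.25520171 0.19621777] [-15.35529297 -49.54136367  49.31612581] [-10.50403798   3.39058578   0.12496277]
```

View pics/w16.png

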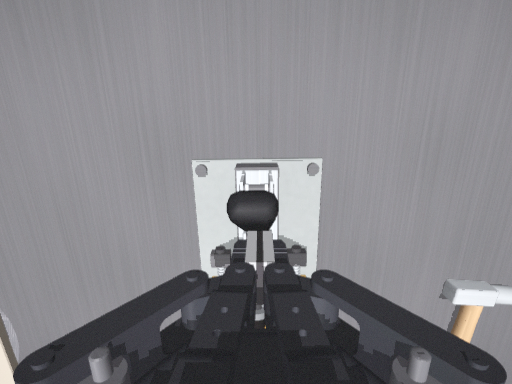

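View pics/t16c.png

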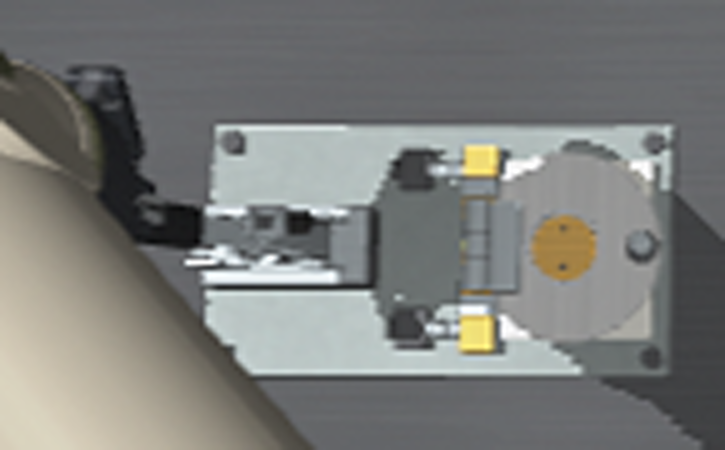

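```bash
python3 - <<'E'
from h import *
import pickle
s=pickle.load(open('pics/w16.pkl','rb'));C=cam('wrist',s)
K,Rm,t=C
for px in [(253,192),(253,207),(253,230)]:
  for dep in (.125,.131,.137):
    p=np.linalg.inv(K)@[px[0],px[1],1]*dep; print(px,dep,(Rm.T@(p-t)).round(4))
s=pickle.load(open('pics/w13.pkl','rb'));C=cam('wrist',s)
print(proj(C,[.5075,.2658,.235]),proj(C,[.5075,.2733,.2323]),proj(C,[.5075,.2583,.2377]))
s=pickle.load(open('pics/w16.pkl','rb'));C=cam('wrist',s)
for y in (.266,.276,.286,.296): print(y,proj(C,[.5075,y,.235]))
E
```

```text
(253, 192) 0.125 [0.5074 0.2948 0.2178]
(253, 192) 0.131 [0.5072 0.293  0.2121]
(253, 192) 0.137 [0.5071 0.2913 0.2064]
(253, 207) 0.125 [0.5073 0.2882 0.2199]
(253, 207) 0.131 [0.5072 0.2861 0.2143]
(253, 207) 0.137 [0.507  0.2841 0.2087]
(253, 230) 0.125 [0.5072 0.2782 0.2232]
(253, 230) 0.131 [0.507  0.2756 0.2177]
(253, 230) 0.137 [0.5069 0.273  0.2122]
[262.78494636 158.98542561] [262.77871817 148.58437518] [262.79120036 169.42958506]
0.266 [253.61532028 267.45328231]
0.276 [253.17839746 246.76729859]
0.286 [252.7174895  224.94574547]
0.296 [252.23056564 201.89247731]
```

The handle has turned about 10° and then resists. I'll back off and see where it stays.

```bash
python3 -m crank '[[[0,-0.15,0.05,0,0,0,0],[0,-0.2,0.1,0,0,0,0],[0,-0.1,0.2,0,0,0,0],[0,-0.1,0.2,0,0,0,0],[0,0,0,0,0,0,0]]]'
python3 - <<'E'
from h import *
import pickle
s=manip.get_obs(); im,d=manip.camera('wrist'); cv2.imwrite('pics/w17.png',im);pickle.dump(s,open('pics/w17.pkl','wb'));print(s['clock'],s['position'],s['ft_force'])
im2,_=manip.camera('scene');cv2.imwrite('pics/s17c.png',cv2.resize(im2[30:170,230:360],None,fx=4,fy=4,interpolation=cv2.INTER_CUBIC))
cv2.imwrite('pics/w17c.png',cv2.resize(im[120:290,170:350],None,fx=3.5,fy=3.5,interpolation=cv2.INTER_CUBIC))
E
```

```text
clock: 26.6
position: [0.508, 0.2333, 0.2272]
ee_rot: [1.0, -0.0, 0.001, -0.0]
ft_force: [-0.5, 1.0, -0.3]
grip_width: 0.002
26.6 [0.50798218 0.2333161  0.22724181] [-0.54391844  0.96126641 -0.33088633]
```

View pics/s17c.png

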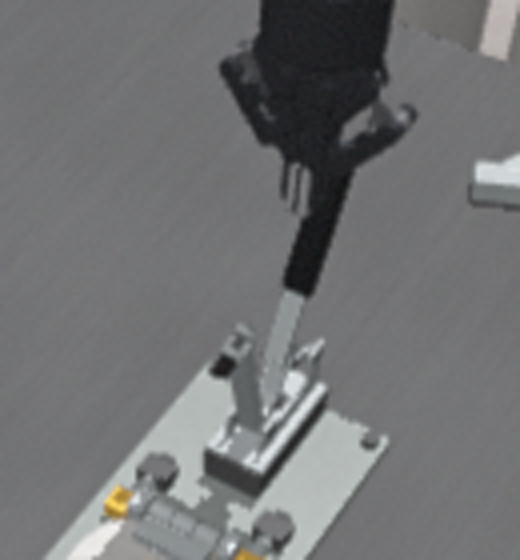

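View pics/w17c.png

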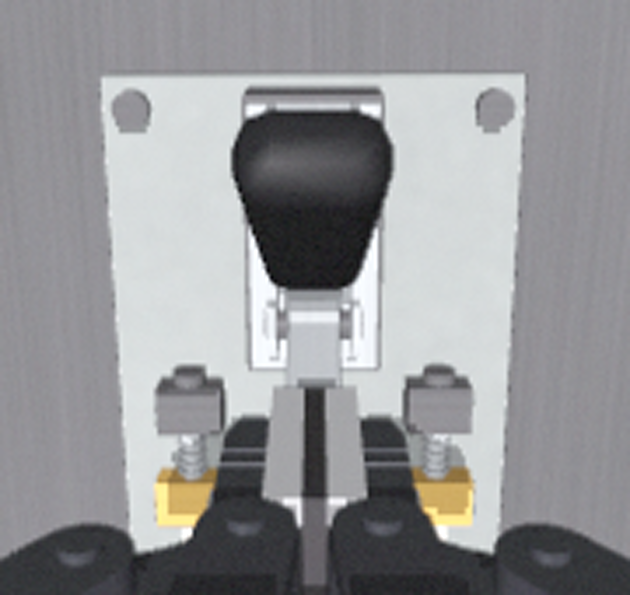

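Once I let go, the mechanism advanced: the arm has swung partly forward, so the sticking fingertip was jamming it. Measuring the handle end now.

```bash
python3 - <<'E'
from h import *
import pickle
s=pickle.load(open('pics/w17.pkl','rb'));C=cam('wrist',s);K,Rm,t=C
for px,dep in [((259.3,152),.143),((259.3,167),.143),((259.3,167),.137),((259,202),.2)]:
    p=np.linalg.inv(K)@[px[0],px[1],1]*dep; print(px,dep,(Rm.T@(p-t)).round(4))
for z in (.2,.21,.22,.23): print(z,onz(C,(259.3,165),z).round(4), onz(C,(259.3,202),z-.09).round(4))
E
```

```text
(259.3, 152) 0.143 [0.5073 0.2876 0.2262]
(259.3, 167) 0.143 [0.5073 0.2801 0.2285]
(259.3, 167) 0.137 [0.5073 0.2812 0.2344]
(259, 202) 0.2 [0.507  0.2446 0.1797]
0.2 [0.5073 0.2758 0.2   ] [0.5072 0.2216 0.11  ]
0.21 [0.5073 0.2777 0.21  ] [0.5072 0.2249 0.12  ]
0.22 [0.5073 0.2795 0.22  ] [0.5072 0.2282 0.13  ]
0.23 [0.5073 0.2814 0.23  ] [0.5072 0.2315 0.14  ]
```

```bash
python3 -m crank '[[[0,0,-0.15,0,0,0,0],[0,0.15,-0.1,0,0,0,0],[0,0.15,0,0,0,0,0],[0,0.07,0,0,0,0,0],[0,0.07,0,0,0,0,0]]]'; python3 -m crank '[[[0,0.07,0,0,0,0,0],[0,0.07,0,0,0,0,0]]]'
```

```text
clock: 27.32
position: [0.5077, 0.2595, 0.2113]
ee_rot: [1.0, -0.0, 0.0, 0.0]
ft_force: [0.0, -1.3, -1.0]
grip_width: 0.001
clock: 27.58
position: [0.5078, 0.2677, 0.2113]
ee_rot: [1.0, -0.0, 0.0, -0.0]
ft_force: [0.3, -0.7, 0.7]
grip_width: -0.001
```

```bash
python3 -m crank '[[[0,0.07,0,0,0,0,0],[0,0.07,0,0,0,0,0]]]'; python3 - <<'E'
from h import *
im2,_=manip.camera('scene');cv2.imwrite('pics/s18c.png',cv2.resize(im2[30:170,230:360],None,fx=4,fy=4,interpolation=cv2.INTER_CUBIC))
E
```

```text
clock: 27.82
position: [0.5077, 0.2762, 0.2112]
ee_rot: [1.0, -0.0, 0.0, -0.0]
ft_force: [0.8, -0.6, 1.1]
grip_width: -0.001
```

View pics/s18c.png

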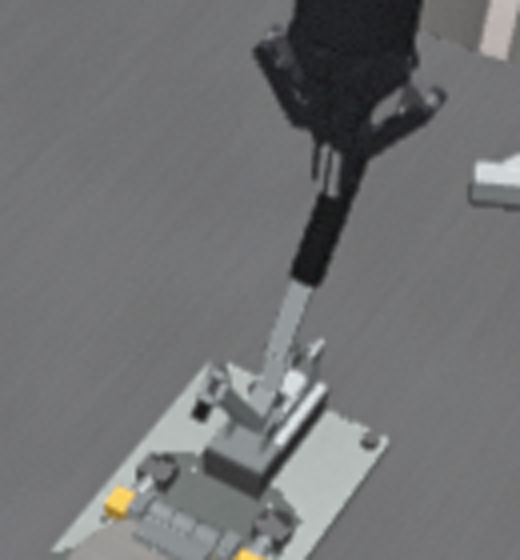

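The push now takes little force and the arm is swinging down. I'll follow the arc.

```bash
python3 -m crank '[[[0,0.125,-0.07,0,0,0,0],[0,0.125,-0.08,0,0,0,0],[0,0.1,-0.08,0,0,0,0]]]';  python3 -m crank '[[[0,0.1,-0.08,0,0,0,0],[0,0.1,-0.08,0,0,0,0],[0,0,0,0,0,0,0]]]'; python3 - <<'E'
from h import *
im2,_=manip.camera('scene');cv2.imwrite('pics/s19c.png',cv2.resize(im2[30:170,230:360],None,fx=4,fy=4,interpolation=cv2.INTER_CUBIC))
E
```

```text
clock: 28.25
position: [0.5074, 0.2976, 0.1969]
ee_rot: [1.0, -0.0, -0.0, -0.0]
ft_force: [0.4, 0.4, -0.4]
grip_width: 0.002
clock: 28.62
position: [0.5072, 0.3094, 0.1873]
ee_rot: [1.0, 0.0, -0.0, -0.0]
ft_force: [0.7, -0.3, 0.5]
grip_width: -0.0
```

View pics/s19c.png

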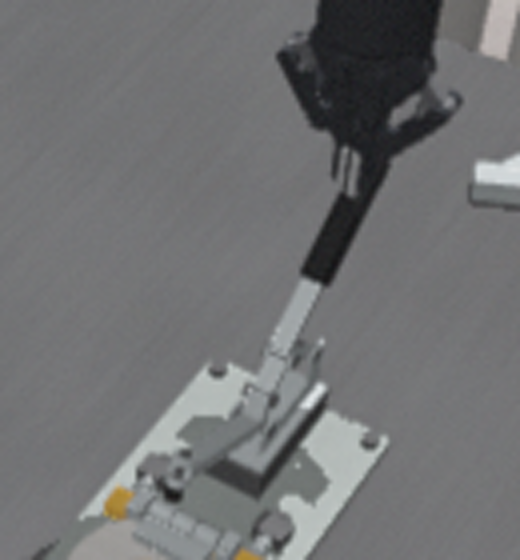

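```bash
python3 -m crank '[[[0,0.13,-0.15,0,0,0,0],[0,0.12,-0.16,0,0,0,0]]]';  python3 -m crank '[[[0,0.1,-0.17,0,0,0,0],[0,0.09,-0.18,0,0,0,0]]]'; python3 -m crank '[[[0,0.07,-0.18,0,0,0,0],[0,0,0,0,0,0,0]]]';python3 - <<'E'
from h import *
im2,_=manip.camera('scene');cv2.imwrite('pics/s20c.png',cv2.resize(im2[50:210,230:360],None,fx=3.7,fy=3.7,interpolation=cv2.INTER_CUBIC))
E
```

```text
clock: 28.92
position: [0.5077, 0.3243, 0.1686]
ee_rot: [1.0, -0.0, 0.0, -0.0]
ft_force: [-0.1, -0.1, 0.8]
grip_width: -0.003
clock: 29.18
position: [0.5075, 0.3358, 0.1472]
ee_rot: [1.0, -0.0, -0.0, 0.0]
ft_force: [-0.5, -0.3, -0.7]
grip_width: -0.002
clock: 29.42
position: [0.5072, 0.3395, 0.1363]
ee_rot: [1.0, 0.0, -0.001, 0.0]
ft_force: [-0.1, -0.4, 0.2]
grip_width: -0.0
```

View pics/s20c.png

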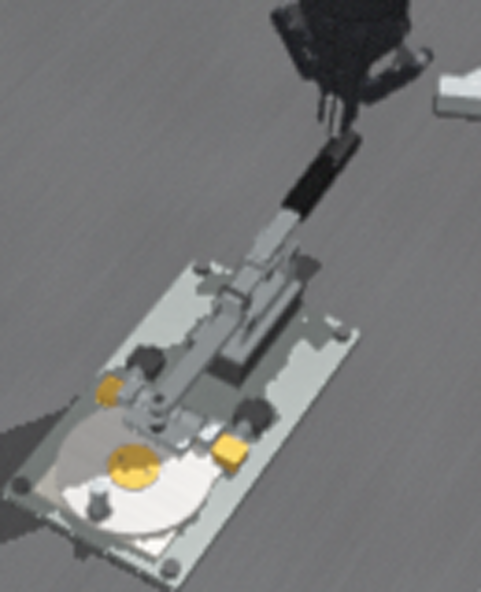

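```bash
python3 -m crank '[[[0,0.02,-0.18,0,0,0,0],[0,0.01,-0.18,0,0,0,0]]]';  python3 -m crank '[[[0,0,-0.15,0,0,0,0],[0,0,-0.1,0,0,0,0]]]'; python3 -m crank '[[[0,0,-0.07,0,0,0,0],[0,0,0,0,0,0,0]]]'
```

```text
clock: 29.72
position: [0.5078, 0.3412, 0.1152]
ee_rot: [1.0, -0.0, 0.0, 0.0]
ft_force: [0.1, -0.5, -0.9]
grip_width: -0.0
clock: 29.98
position: [0.5075, 0.3411, 0.0999]
ee_rot: [1.0, -0.0, -0.0, 0.0]
ft_force: [0.6, 0.5, -0.4]
grip_width: 0.002
clock: 30.22
position: [0.5076, 0.3413, 0.0964]
ee_rot: [1.0, -0.0, -0.0, 0.0]
ft_force: [1.0, 0.3, 0.1]
grip_width: 0.001
```

```bash
python3 - <<'E'
from h import *
im2,_=manip.camera('scene');cv2.imwrite('pics/s21c.png',cv2.resize(im2[50:210,230:360],None,fx=3.7,fy=3.7,interpolation=cv2.INTER_CUBIC))
E
```

```text
(no output)
```

View pics/s21c.png

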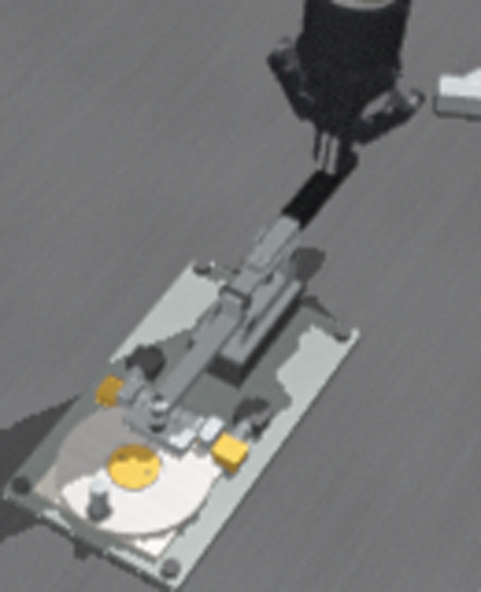

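```bash
python3 -m crank '[[[0,0,-0.07,0,0,0,0],[0,0,0,0,0,0,0]]]'; python3 -m crank '[[[0,0,-0.05,0,0,0,0],[0,0,0,0,0,0,0]]]'
```

```text
clock: 30.52
position: [0.5078, 0.3413, 0.0923]
ee_rot: [1.0, -0.0, 0.0, -0.0]
ft_force: [0.1, 1.2, 1.2]
grip_width: -0.004
clock: 30.78
position: [0.5079, 0.3417, 0.0898]
ee_rot: [1.0, -0.0, 0.0, -0.0]
ft_force: [-0.6, 0.5, 5.8]
grip_width: 0.0
```

```bash
python3 -m crank '[[[0,0,-0.05,0,0,0,0],[0,0,0,0,0,0,0]]]'
```

```text
clock: 31.02
position: [0.5079, 0.3421, 0.0871]
ee_rot: [1.0, -0.0, 0.001, -0.001]
ft_force: [-1.3, -0.4, 6.9]
grip_width: -0.0
```

```bash
python3 -m crank '[[[0,0,-0.05,0,0,0,0],[0,0,0,0,0,0,0]]]'
```

```text
clock: 31.28
position: [0.5079, 0.3424, 0.0844]
ee_rot: [1.0, -0.0, 0.001, -0.001]
ft_force: [-1.0, 1.3, 8.4]
grip_width: 0.001
```

```bash
python3 -m crank '[[[0,0,-0.05,0,0,0,0],[0,0,0,0,0,0,0]]]'; python3 - <<'E'
from h import *
im2,_=manip.camera('scene');cv2.imwrite('pics/s22c.png',cv2.resize(im2[50:210,230:360],None,fx=3.7,fy=3.7,interpolation=cv2.INTER_CUBIC))
E
```

```text
clock: 31.52
position: [0.5079, 0.3426, 0.0816]
ee_rot: [1.0, 0.0, 0.001, -0.001]
ft_force: [-1.9, 1.0, 10.0]
grip_width: 0.002
```

View pics/s22c.png

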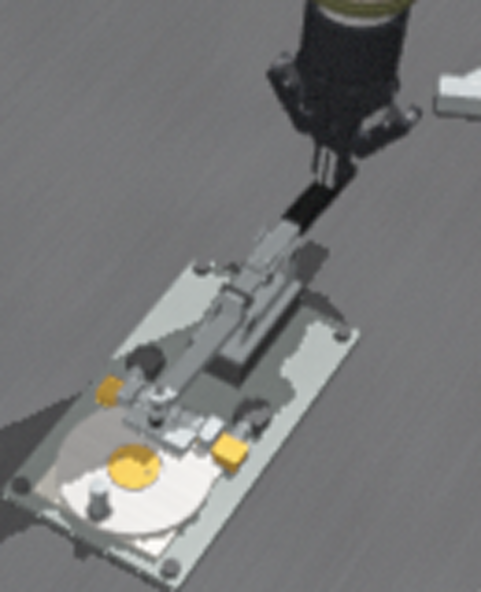

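```bash
python3 -m crank '[[[0,0,-0.05,0,0,0,0],[0,0,0,0,0,0,0]]]'; python3 -m crank '[[[0,0,-0.05,0,0,0,0],[0,0,0,0,0,0,0]]]'; python3 - <<'E'
from h import *
import pickle
s=manip.get_obs();im,_=manip.camera('wrist');cv2.imwrite('pics/w23.png',im);pickle.dump(s,open('pics/w23.pkl','wb'))
E
```

```text
clock: 31.82
position: [0.5079, 0.3429, 0.0787]
ee_rot: [1.0, 0.0, 0.001, -0.001]
ft_force: [-1.8, 1.6, 10.1]
grip_width: -0.004
clock: 32.08
position: [0.5079, 0.3431, 0.0757]
ee_rot: [1.0, 0.0, 0.001, -0.001]
ft_force: [-0.9, 1.5, 9.5]
grip_width: -0.004
```

View pics/w23.png

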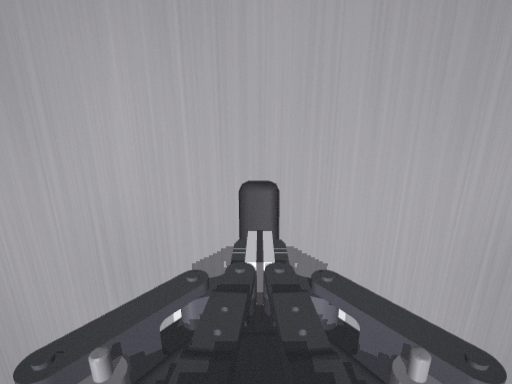

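```bash
python3 - <<'E'
from h import *
im2,_=manip.camera('scene');cv2.imwrite('pics/s23.png',im2);cv2.imwrite('pics/s23c.png',cv2.resize(im2[75:145,285:345],None,fx=9,fy=8.5,interpolation=cv2.INTER_CUBIC))
S=cam('scene')
for z in (.07,.08,.09): print(proj(S,[.5075,.3758,z]),proj(S,[.5075,.2758,z]))
E
```

```text
[322.82697413  94.59411741] [307.01457361 114.31731849]
[323.26520533  92.1515659 ] [307.34937925 111.92840844]
[323.70992647  89.67284169] [307.68934176 109.50270297]
```

View pics/s23c.png

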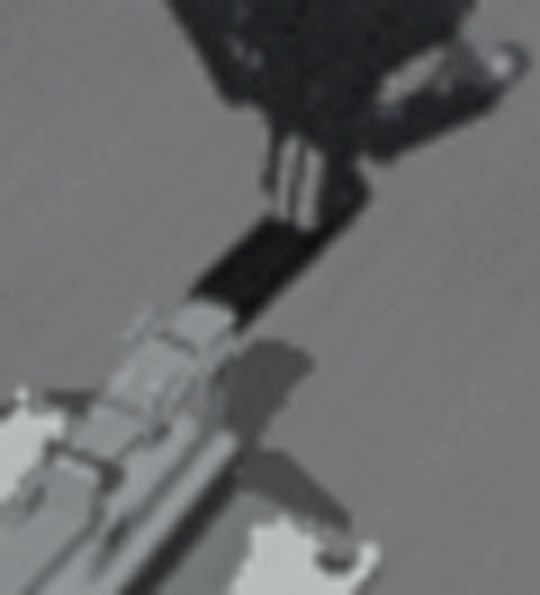

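```bash
python3 - <<'E'
from h import *
S=cam('scene')
for z in (.06,.065,.07,.075,.08,.085): print(z,'right edge top/bottom at end',proj(S,[.5195,.3758,z+.008]).round(1),proj(S,[.5195,.3758,z-.008]).round(1),'root end L top, R bottom',proj(S,[.4955,.2758,z+.008]).round(1),proj(S,[.5195,.2758,z-.008]).round(1))
f=lambda p:(285+(p[0]+.5)/9-.5,75+(p[1]+.5)/8.5-.5)
print(f((370,195)),f((325,245)),f((195,295)),f((238,330)))
E
```

```text
0.06 right edge top/bottom at end [326.2  96.6] [325.4 100.4] root end L top, R bottom [303.5 113.2] [309.9 120.1]
0.065 right edge top/bottom at end [326.4  95.3] [325.6  99.2] root end L top, R bottom [303.6 112. ] [310.1 119. ]
0.07 right edge top/bottom at end [326.6  94.1] [325.9  98. ] root end L top, R bottom [303.8 110.8] [310.2 117.8]
0.075 right edge top/bottom at end [326.8  92.9] [326.1  96.8] root end L top, R bottom [303.9 109.6] [310.4 116.6]
0.08 right edge top/bottom at end [327.1  91.7] [326.3  95.6] root end L top, R bottom [304.1 108.4] [310.6 115.4]
0.085 right edge top/bottom at end [327.3  90.4] [326.6  94.4] root end L top, R bottom [304.3 107.2] [310.8 114.2]
(325.6666666666667, 97.5) (320.6666666666667, 103.38235294117646) (306.22222222222223, 109.26470588235294) (311.0, 113.38235294117646)
```

```bash
python3 -m crank '[[[0,0,-0.04,0,0,0,0],[0,0,0,0,0,0,0]]]'
```

```text
clock: 32.42
position: [0.5079, 0.3433, 0.0733]
ee_rot: [1.0, 0.0, 0.001, -0.002]
ft_force: [-1.0, 3.5, 9.2]
grip_width: 0.004
```

```bash
python3 -m crank '[[[0,0,-0.05,0,0,0,0],[0,0,0,0,0,0,0]]]'
```

```text
clock: 32.67
position: [0.5078, 0.3434, 0.0702]
ee_rot: [1.0, 0.0, 0.001, -0.002]
ft_force: [-0.7, 3.5, 7.7]
grip_width: -0.001
```

```bash
python3 -m crank '[[[0,0,-0.05,0,0,0,0],[0,0,0,0,0,0,0]]]'; python3 - <<'E'
from h import *
import pickle
s=manip.get_obs();im,_=manip.camera('wrist');cv2.imwrite('pics/w24.png',im);pickle.dump(s,open('pics/w24.pkl','wb'))
im2,_=manip.camera('scene');cv2.imwrite('pics/s24c.png',cv2.resize(im2[75:195,250:345],None,fx=5,fy=5,interpolation=cv2.INTER_CUBIC))
E
```

```text
clock: 32.92
position: [0.5078, 0.3433, 0.067]
ee_rot: [1.0, 0.0, 0.001, -0.002]
ft_force: [-0.2, 4.4, 5.7]
grip_width: 0.002
```

View pics/s24c.png

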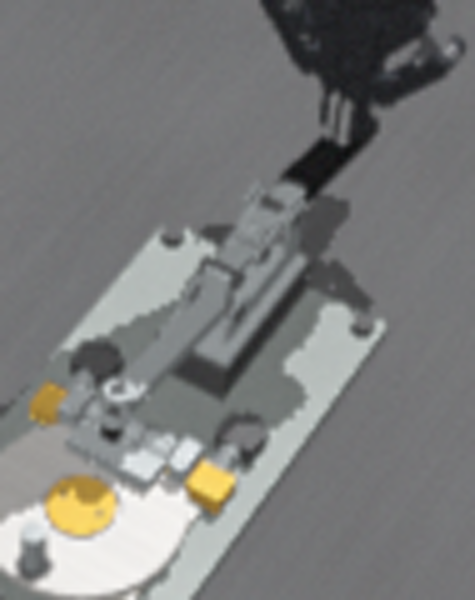

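```bash
python3 - <<'E'
from h import *
S=cam('scene')
g=lambda p:((p-np.array([250,75])+.5)*5-.5).round(0)
print('tip exp',g(proj(S,[.508,.0788,.038])),'hinge c',g(proj(S,[.508,.0898,.04])),'spindle top .06',g(proj(S,[.508,.0788,.06])),g(proj(S,[.508,.0788,.08])))
for z in (.065,.075,.085): print(z,g(proj(S,[.5195,.3758,z-.008])),g(proj(S,[.4955,.3758,z+.008])),g(proj(S,[.5195,.2758,z-.008])),g(proj(S,[.4955,.2758,z+.008])), 'TCP',g(proj(S,[.5078,.3433,z])))
im=cv2.imread('pics/w24.png');cv2.imwrite('pics/w24c.png',cv2.resize(im[150:290,190:330],None,fx=4,fy=4,interpolation=cv2.INTER_CUBIC))
E
```

```text
tip exp [111. 452.] hinge c [122. 437.] spindle top .06 [112. 429.] [113. 407.]
0.065 [380. 123.] [350.  89.] [302. 222.] [270. 187.] TCP [341. 137.]
0.075 [383. 111.] [352.  77.] [304. 210.] [272. 175.] TCP [343. 125.]
0.085 [385.  99.] [354.  64.] [306. 198.] [273. 163.] TCP [345. 113.]
```

View pics/w24c.png

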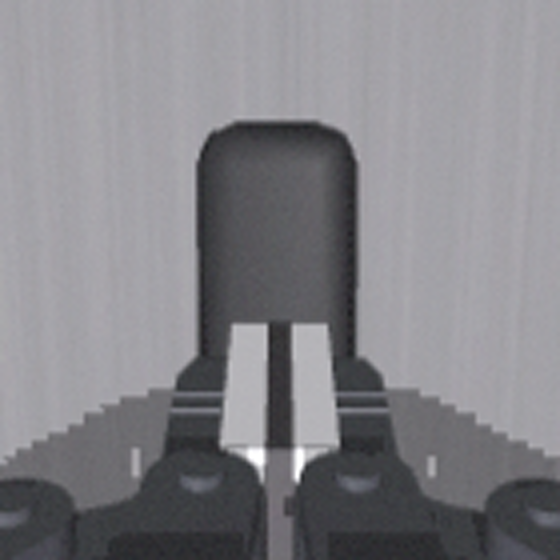

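The handle now reads lower than its stated closed height (80 to 87 mm) and the force is falling, so it is past centre. I'll stop pushing, lift off and see where it settles.

```bash
python3 -m crank '[[[0,0,0.1,0,0,0,0],[0,0,0.1,0,0,0,0],[0,0,0.3,0,0,0,0],[0,0,0.8,0,0,0,0],[0,0,0.8,0,0,0,0],[0,0,0,0,0,0,0]]]'; python3 - <<'E'
from h import *
import pickle
s=manip.get_obs();im,_=manip.camera('wrist');cv2.imwrite('pics/w25.png',im);pickle.dump(s,open('pics/w25.pkl','wb'));print(s['position'],s['ft_force'])
im2,_=manip.camera('scene');cv2.imwrite('pics/s25.png',im2);cv2.imwrite('pics/s25c.png',cv2.resize(im2[75:195,250:345],None,fx=5,fy=5,interpolation=cv2.INTER_CUBIC))
t,_=manip.camera('top');cv2.imwrite('pics/t25.png',t);cv2.imwrite('pics/t25c.png',cv2.resize(t[170:260,80:245],None,fx=4.8,fy=4.8,interpolation=cv2.INTER_CUBIC))
E
```

```text
clock: 33.78
position: [0.5087, 0.3426, 0.1957]
ee_rot: [1.0, -0.0, 0.002, -0.001]
ft_force: [-0.2, 0.9, -1.4]
grip_width: -0.001
[0.50871437 0.34255496 0.19574451] [-0.19293182  0.91908736 -1.427409  ]
```

View pics/s25c.png

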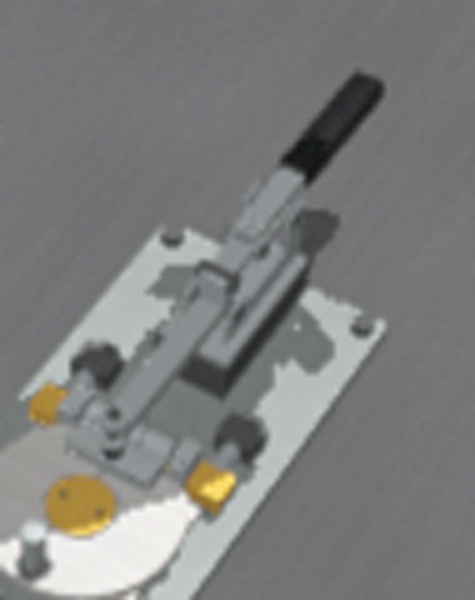

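View pics/t25c.png

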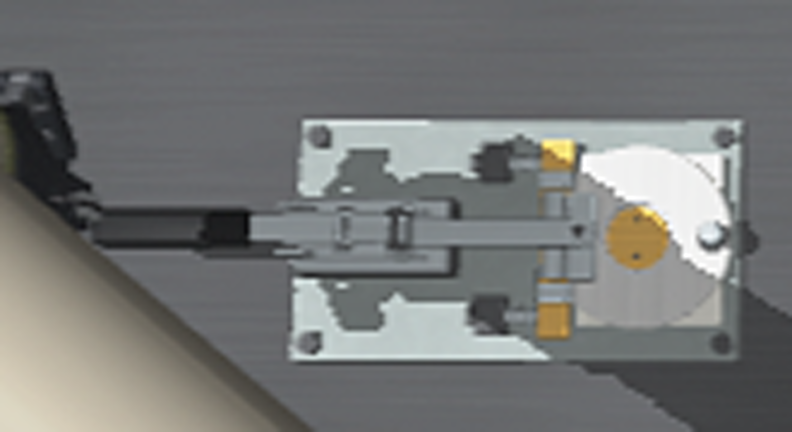

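View pics/w25.png

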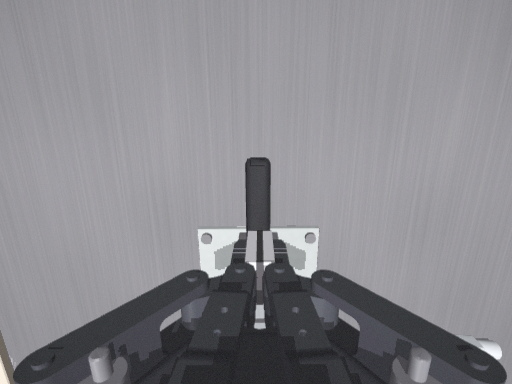

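```bash
python3 - <<'E'
from h import *
import pickle
S=cam('scene');s=pickle.load(open('pics/w25.pkl','rb'));W=cam('wrist',s);T=cam('top')
f=lambda p:(250+(p[0]+.5)/5-.5,75+(p[1]+.5)/5-.5)
im=cv2.imread('pics/w25.png');cv2.imwrite('pics/w25c.png',cv2.resize(im[145:275,180:340],None,fx=4.5,fy=4.5,interpolation=cv2.INTER_CUBIC))
print(tri(S,f((370,80)),W,(258,158)))
for z in (.075,.08,.085,.09,.095): print(z,'end topcentre wrist',proj(W,[.5075,.3758,z+.008]).round(1),'scene c',((proj(S,[.5075,.3758,z+.008])-[250,75]+.5)*5).round(0),'root top c',((proj(S,[.5075,.2758,z+.008])-[250,75]+.5)*5).round(0))
im=cv2.imread('pics/s25.png');cv2.imwrite('pics/s25d.png',cv2.resize(im[80:130,295:335],None,fx=12,fy=12,interpolation=cv2.INTER_CUBIC))
E
```

```text
(array([0.50724048, 0.3766047 , 0.08556512]), np.float64(0.00024543338788843874))
0.075 end topcentre wrist [258.4 158.4] scene c [369.  85.] root top c [290. 184.]
0.08 end topcentre wrist [258.4 159.2] scene c [371.  78.] root top c [291. 177.]
0.085 end topcentre wrist [258.4 160.1] scene c [372.  72.] root top c [291. 171.]
0.09 end topcentre wrist [258.4 161. ] scene c [373.  66.] root top c [292. 165.]
0.095 end topcentre wrist [258.4 162. ] scene c [374.  59.] root top c [293. 159.]
```

View pics/s25d.png

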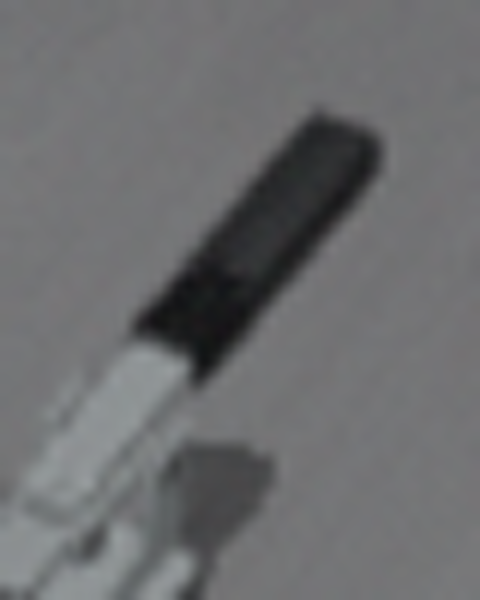

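View pics/w25c.png

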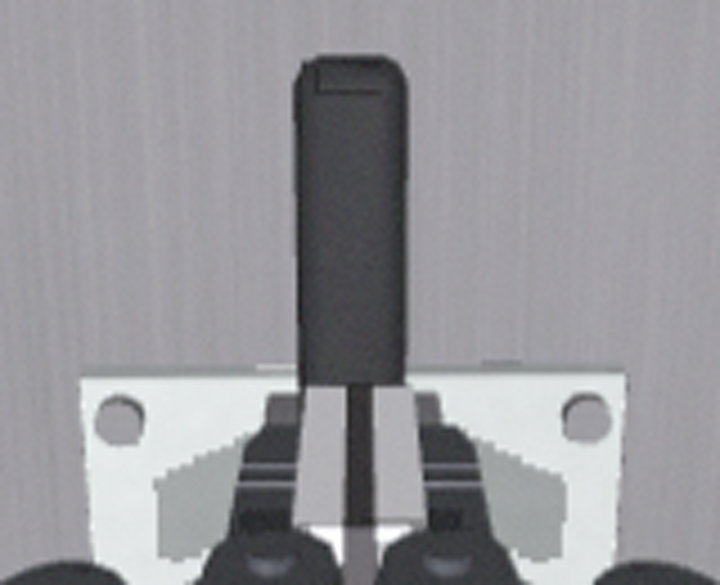

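The handle end triangulates to (0.507, 0.377) with its top at 0.0856, so its centre is about 0.078. That matches the stated closed position within the 2 mm accuracy. I'll move clear and check that it holds, along with the hinge and the door.

```bash
python3 -m crank '[[[0,0,0.8,0,0,0,0],[0,-0.6,0.8,0,0,0,0],[-0.15,-0.8,0,0,0,0,0],[-0.15,-0.8,0,0,0,0,0],[-0.15,-0.8,0,0,0,0,0],[-0.15,-0.8,0,0,0,0,0],[-0.15,-0.8,0,0,0,0,0],[-0.15,-0.8,0,0,0,0,0]]]';python3 -m crank '[[[0,-0.6,0,0,0,0,0],[0,-0.6,-0.4,0,0,0,0],[0,0,-0.4,0,0,0,0],[0,0,0,0,0,0,0]]]'; python3 - <<'E'
from h import *
import pickle
s=manip.get_obs();im,_=manip.camera('wrist');cv2.imwrite('pics/w26.png',im);pickle.dump(s,open('pics/w26.pkl','wb'));print(s['position'],s['ft_force'])
im2,_=manip.camera('scene');cv2.imwrite('pics/s26.png',im2);cv2.imwrite('pics/s26c.png',cv2.resize(im2[75:215,225:345],None,fx=4.2,fy=4.2,interpolation=cv2.INTER_CUBIC))
t,_=manip.camera('top');cv2.imwrite('pics/t26.png',t);cv2.imwrite('pics/t26c.png',cv2.resize(t[170:260,80:245],None,fx=4.8,fy=4.8,interpolation=cv2.INTER_CUBIC))
E
```

```text
clock: 34.92
position: [0.4526, 0.0152, 0.2868]
ee_rot: [1.0, -0.001, -0.001, -0.0]
ft_force: [1.1, -0.7, -0.1]
grip_width: -0.001
clock: 35.42
position: [0.4521, -0.0549, 0.2377]
ee_rot: [1.0, -0.001, -0.002, -0.001]
ft_force: [-0.3, 0.9, 0.4]
grip_width: -0.001
[ 0.45207217 -0.05489513  0.23770481] [-0.30524849  0.92827599  0.3713561 ]
```

View pics/s26c.png

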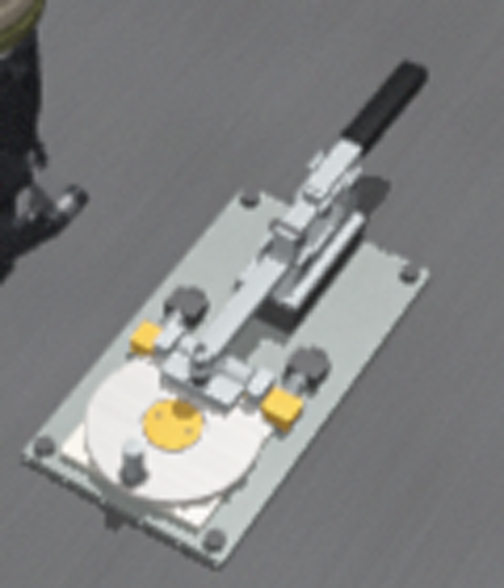

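View pics/t26c.png

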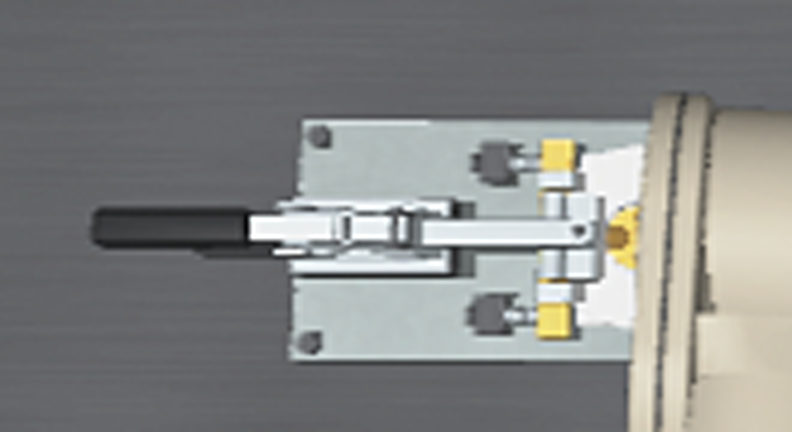

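View pics/w26.png

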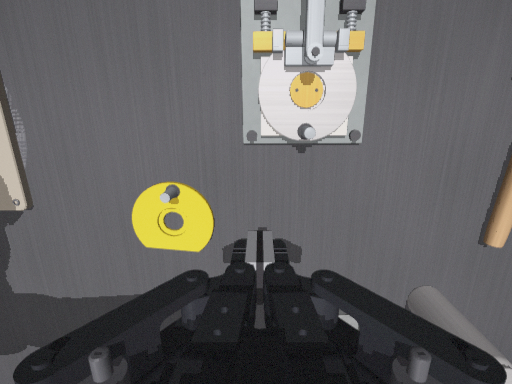

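```bash
python3 - <<'E'
from h import *
import pickle
S=cam('scene');T=cam('top');W=cam('wrist',pickle.load(open('pics/w26.pkl','rb')))
a=cv2.imread('pics/s26.png');b=cv2.imread('pics/s25.png')
cv2.imwrite('pics/s26d.png',cv2.resize(a[80:130,295:335],None,fx=12,fy=12,interpolation=cv2.INTER_CUBIC))
w=cv2.imread('pics/w26.png');cv2.imwrite('pics/w26c.png',cv2.resize(w[0:150,235:375],None,fx=4,fy=4,interpolation=cv2.INTER_CUBIC))
def mask(im):
    g=im.max(axis=2); m=(g<62).astype(np.uint8); m[:,:302]=0;m[:82]=0;m[115:]=0;m[:,330:]=0
    c=max(cv2.findContours(m,0,2)[0],key=cv2.contourArea);return cv2.minAreaRect(c),cv2.boundingRect(c)
print(mask(a),mask(b))
f=lambda p:(225+(p[0]+.5)/4.2-.5,75+(p[1]+.5)/4.2-.5); t=lambda p:(80+(p[0]+.5)/4.8-.5,170+(p[1]+.5)/4.8-.5)
print('end',tri(S,f((412,72)),T,t((94,227))),'root',tri(S,f((350,142)),T,t((248,228))))
print('spindle head',tri(S,f((200,355)),T,t((579,231))))
E
```

```text
(((316.4752502441406, 99.75247192382812), (6.8952555656433105, 24.34447479248047), 39.289405822753906), (307, 90, 19, 22)) (((316.38525390625, 99.73770141601562), (7.170065879821777, 24.455045700073242), 39.80556869506836), (306, 90, 20, 22))
end (array([0.50742792, 0.3752653 , 0.08261839]), np.float64(0.003536557411447674)) root (array([0.50721228, 0.27869194, 0.09201492]), np.float64(0.0012219800462140971))
spindle head (array([0.50892975, 0.07916497, 0.06606565]), np.float64(0.0008294346917103889))
```

View pics/s26d.png

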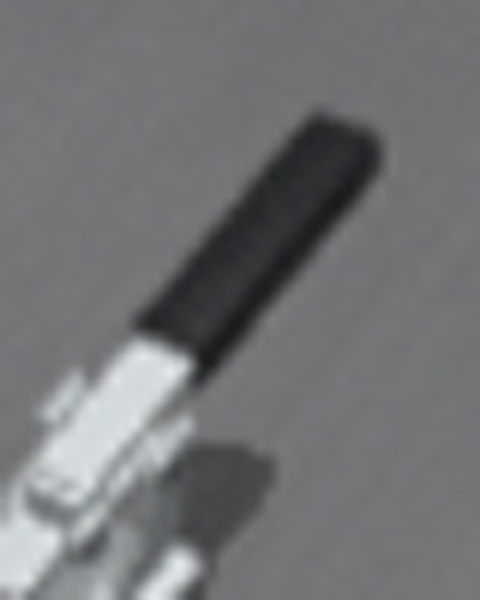

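View pics/w26c.png

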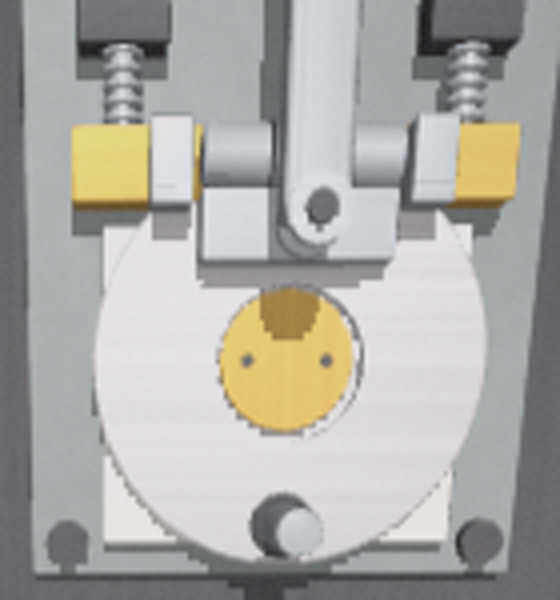

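```bash
python3 - <<'E'
from h import *
import pickle
S=cam('scene');W=cam('wrist',pickle.load(open('pics/w26.pkl','rb')))
w=lambda p:(235+(p[0]+.5)/4-.5,(p[1]+.5)/4-.5)
for n,p,z in [('seamL',(203,187),.038),('seamR',(396,184),.038),('frontL',(201,258),.038),('frontR',(390,258),.038),('cap',(288,360),.026),('stud',(300,531),.06),('stopL in',(191,200),.0425),('stopR in',(414,200),.0425),('barrelL end',(203,150),.0345),('barrelR end',(410,150),.0345),('bar front L',(73,207),.026),('bar front R',(515,203),.026)]:
    print(n,onz(W,w(p),z).round(4))
a=cv2.imread('pics/s26.png');c=lambda P:(proj(S,P)-[255,140]+.5)*9-.5
cv2.imwrite('pics/s26e.png',cv2.resize(a[140:190,255:310],None,fx=9,fy=9,interpolation=cv2.INTER_CUBIC))
for z in (.038,.066): print(z,c([.508,.0788,z]).round(0))
E
```

```text
seamL [0.4799 0.0912 0.038 ]
seamR [0.5342 0.0918 0.038 ]
frontL [0.4797 0.0729 0.038 ]
frontR [0.5339 0.0727 0.038 ]
cap [0.5079 0.0464 0.026 ]
stud [ 0.5081 -0.0022  0.06  ]
stopL in [0.4762 0.087  0.0425]
stopR in [0.5384 0.0868 0.0425]
barrelL end [0.4799 0.1013 0.0345]
barrelR end [0.5383 0.1011 0.0345]
bar front L [0.4428 0.0886 0.026 ]
bar front R [0.5722 0.0892 0.026 ]
0.038 [155. 230.]
0.066 [157. 176.]
```

View pics/s26e.png

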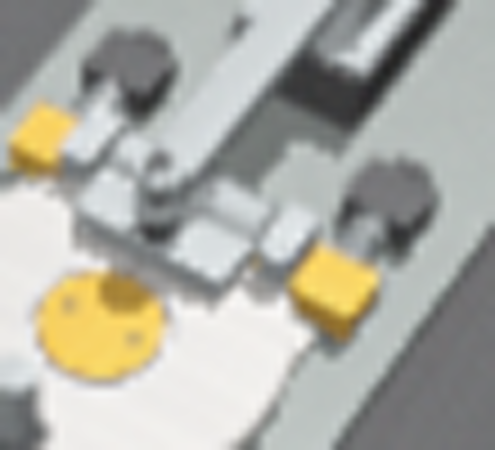

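The tip meets the leaf where predicted (crop 158,235) and the hinge is still centred between the stops. Last check is on the bystanders.

```bash
python3 - <<'E'
import cv2,numpy as np
a=cv2.imread('pics/top0.png').astype(int);b=cv2.imread('pics/t26.png').astype(int)
d=np.abs(a-b).max(2)
for n,(x0,y0,x1,y1) in dict(hammer=(195,105,290,145),can=(300,130,335,168),socket=(318,185,355,200),catch=(318,200,355,214),yhinge=(340,243,370,268),ydoor=(245,255,290,305)).items(): print(n,(d[y0:y1,x0:x1]>40).sum())
a=cv2.imread('pics/scene0.png').astype(int);b=cv2.imread('pics/s26.png').astype(int);d=np.abs(a-b).max(2)
for n,(x0,y0,x1,y1) in dict(ydoor=(150,170,200,215),tray=(145,260,232,342),can=(250,280,285,330),hammer=(312,205,392,300),yh=(118,270,142,302)).items(): print(n,(d[y0:y1,x0:x1]>40).sum())
from workcell import manip
print(manip.get_obs()['clock'])
E
```

```text
hammer 0
can 0
socket 0
catch 0
yhinge 31
ydoor 1341
ydoor 0
tray 488
can 0
hammer 0
yh 4
35.575
```

```bash
python3 - <<'E'
import cv2,numpy as np
a=cv2.imread('pics/scene0.png')[250:345,110:240];b=cv2.imread('pics/s26.png')[250:345,110:240]
cv2.imwrite('pics/tr.png',cv2.resize(np.hstack([a,b]),None,fx=3,fy=3))
E
```

```text
(no output)
```

View pics/tr.png

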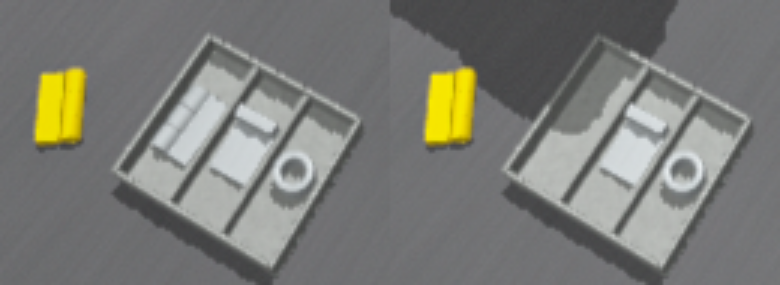

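The catch, the socket and the yellow look-alikes have not moved; only the hinge has left the tray. Handing in.

```bash
python3 -c "
from workcell import manip
print(manip.hand_in())"
```

```text
the job is handed in; nothing more can be done
None
```

The job is done and handed in after about 35.6 s. All three steps were carried out in the order asked, and the last checks fit the wanted end state, apart from the handle points below.

- **Door:** I pushed it round about 79° by the stud, fingers loosely around it. At the end the stud was at x 0.508, in line with the stops' midpoint. The flat's seam against the bar was straight with no visible gap.
- **Hinge:** I took it by its ends and set it on the bench, then gripped it again by its long sides and laid it between the stops. Contact force was about 4 N. After clamping it was centred within about 0.5 mm. The leaf edge was about 26.4 mm from the spigot centre (26 wanted), and the hinge was square within camera accuracy.
- **Clamp:** The handle is down and stayed still between two looks 1.6 s apart. Its end is 330 mm from the spigot, and the tip meets the leaf about 33 mm from it.
- **Bystanders:** The catch, socket, hammer, can and both yellow look-alikes had not moved. The robot stood clear of everything.

**What went wrong or disagreed:**
- **First push on the handle:** It jammed, with a wrist force of about 70 N. I backed off and pushed again level; that went with about 10 N or less.
- **Overtravel:** At the end I pressed the handle about 15–20 mm below its stated closed height, and the clamp arm seemed to lift meanwhile. When I let go, it settled back.
- **Handle height:** The end's height read 75–80 mm against the stated 80–87 mm. The cameras also read about 2 mm low on the open handle.
- **Tip pressure:** I judged the tip's contact from the pictures and did not measure how hard it presses.

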